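# Pick the long probe out of the parts tray and clamp it in the check nest

## Task

Take the long, straight-ended metal probe out of the grey parts tray, where it lies close against one of the long walls, and lay it level in the check nest so that its thick body rests in both V-blocks, about centred between them, with its thin stub pointing either way. Then swing the nest's hold-down clamp arm over until its rubber foot rests on the probe. Everything else in the tray stays in the tray, and do not disturb the dropper bottle, the timer and the dish of caps standing around.

Things in the scene. Friction and masses are not known exactly. Their poses are not given: they have to be found in the camera images.
- long_probe: target: aluminium probe, straight cylinder 18 mm in diameter, 95 mm long, square ends, with a thin stub (8 mm diameter, 15 mm long) at +x; 50 to 110 g. Origin on its axis, mid-body; x along the axis. Lies along the tray's left or right long wall, 2 to 5 mm off it: no room for a finger between. It rolls stiffly when pressed from above and drawn sideways.
- tray: grey plastic parts tray, fixed, 240 x 190 mm outside (252 x 201 mm over the rim), 45 mm high; walls and floor 5 mm thick, so 230 x 180 mm inside. Origin at the centre of its underside; x along its long side, y across, z up.
- short_probe: aluminium probe like the target but short: body 18 mm diameter, 45 mm long, same stub. Origin on its axis in the middle of the body. Lies along the other long wall. Stays in the tray.
- needle_probe: aluminium needle probe: body 14 mm diameter, 45 mm long, needle 5 mm thick and 16 mm long at -x, stub 8 mm thick and 15 mm long at +x. Origin on its axis in the middle of the body. Lies in the middle of the tray. Stays in the tray.
- tweezers: steel tweezers, 121 x 13 x 10 mm, long along x, origin at the centre of the underside; lie in the middle of the tray. Stay in the tray.
- cassette: white test cassette, 70 x 22 x 6 mm, long along x, origin at the centre of the underside; lies in the middle of the tray. Stays in the tray.
- cassette_b: a second, equal test cassette, beside the first. Stays in the tray.
- tube: open sample tube lying across the tray near its -x end, 78 mm long (along its y), 14 mm thick, origin at the centre of the underside. Stays in the tray.
- nest: check nest, fixed: base plate 190 x 80 x 10 mm (x -63 to +127 mm) with two dark V-blocks, 10 mm thick in x, centred at x = -32 and +32 mm; 90 degree V's open to the top, vertex 45 mm high, upper edges 69 mm high, 50 mm over all. The 54 mm between the blocks is free down to the base. Origin at the underside below the seat; x along the V's towards the clamp.
- seat (a point): where the middle of the probe's axis comes to lie in the nest: on the nest's x axis line, 58 mm above the nest's underside; x along the V's.
- clamp (a joint): angle of the hold-down clamp arm about a level hinge (rad): 0 = open, leaning 20 degrees back away from the V's (at the start); 0.35 = upright, dead centre; beyond that it falls over slowly by its own weight to about 1.92 = level, rubber foot on an 18 mm probe; 2.04 = end stop with nothing under it. Short of dead centre it falls back open.
- clamp_hinge (a point): middle of the clamp's hinge axis (parallel to the nest's y), 95 mm from the seat along the nest's x and 85 mm above the nest's underside, between two cheeks 31 mm wide over all and 95 mm high.
- clamp_ball (a point): centre of the black ball (24 mm diameter) at the free end of the clamp arm, 94 mm from the hinge. The arm is a steel bar 12 mm wide, 10 mm thick; the foot (16 mm diameter) is 65 mm from the hinge, underneath when closed. The ball or bar can be pushed from behind with closed fingers.
- dropper: brown dropper bottle with white cap, 25 mm diameter, 74 mm high, origin at the centre of its underside. Bystander, not to be disturbed.
- timer: white timer with a black dial, 64 x 64 x 48 mm, origin at the centre of its underside. Bystander, not to be disturbed.
- cap_dish: clear flat dish of spare caps, 90 mm diameter, 14 mm high, origin at the centre of its underside. Bystander, not to be disturbed.
There are look-alikes about, which are no part of the job. What is shaped like the short_probe but turquoise is not meant.

How it is judged:
On the way:
1. the long probe lies in both V-blocks of the nest while the clamp arm is still open (x of long_probe in the frame of seat between -0.018 and 0.018 m and y of long_probe in the frame of seat between -0.005 and 0.005 m and z of long_probe in the frame of seat between -0.004 and 0.004 m and angle between the x axis of long_probe and the x axis of nest, either way round below 0.08 rad and value of joint clamp below 0.4 rad), for 0.2 s.
At the end, for the whole second after the job is handed in: Long probe at rest in both V-blocks: within 18 mm of the seat along the V's, 5 mm across, 4 mm in height, 0.08 rad of their line. Clamp arm beyond 1.8 rad, its foot bearing on the probe with over 0.3 N. Short probe, needle probe, tweezers, cassettes and tube in the tray (x of long_probe in the frame of seat between -0.018 and 0.018 m and y of long_probe in the frame of seat between -0.005 and 0.005 m and z of long_probe in the frame of seat between -0.004 and 0.004 m and angle between the x axis of long_probe and the x axis of nest, either way round below 0.08 rad and value of joint clamp above 1.8 rad and contact force between clamp and long_probe above 0.3 N and linear speed of long_probe below 0.02 m/s and x of short_probe in the frame of tray between -0.118 and 0.118 m and y of short_probe in the frame of tray between -0.093 and 0.093 m and z of each of short_probe, needle_probe, tweezers, cassette, cassette_b, tube in the frame of tray below 0.04 m and x of needle_probe in the frame of tray between -0.118 and 0.118 m and y of needle_probe in the frame of tray between -0.093 and 0.093 m and x of tweezers in the frame of tray between -0.118 and 0.118 m and y of tweezers in the frame of tray between -0.093 and 0.093 m and x of cassette in the frame of tray between -0.118 and 0.118 m and y of cassette in the frame of tray between -0.093 and 0.093 m and x of cassette_b in the frame of tray between -0.118 and 0.118 m and y of cassette_b in the frame of tray between -0.093 and 0.093 m and x of tube in the frame of tray between -0.118 and 0.118 m and y of tube in the frame of tray between -0.093 and 0.093 m); the robot touches nothing.
It fails at once if the dropper bottle, the timer or the dish of caps is moved more than 30 mm or the dropper tipped over (distance of any of dropper, timer, cap_dish from where it was at the start of the episode above 0.03 m or angle between dropper's own z axis and vertical above 0.5 rad).
It also fails if it takes over 59 s, if anything falls off the work surface, if the arm or the gripper's body presses on something with over 40 N, if the wrist force passes 120 N, or if a joint passes its speed limit or range.

## Robot

A 6-joint arm with a two-finger parallel gripper is mounted at the origin on a cart in front of the work surface, level with it; the furniture and walls round the work are solid. World frame = base frame: x ahead of the robot, y to its left, z up, the work surface at z = 0. Lengths are in m, angles in rad, forces in N, time in s.
With the tool pointing down it reaches from about 0.35 to 0.775 m from the base axis. Payload 5.5 kg.
Tool frame: the origin (TCP) lies between the finger pads; the fingertips stand 8 mm ahead of it and the grasp point (between the pads) lies 11 mm behind it (env.tcp_to_tips is the distance from the TCP to the fingertips, in m); z points along the fingers, y is the direction in which the jaws open and shut (so a half turn about z gives the same grasp; the last joint's range is limited). The gripper opens to 85 mm and grips with 20 to 120 N. Pads are 22 mm wide; open, the fingers measure 114 mm over their backs; the gripper's body (76 mm by 85 mm) begins 54 mm behind the grasp point. The pads swing forward as they close: fully open they stand 13 mm farther back than shut.
Start: joints at [1.19, 0.313, 0.046, 1.304, 0, 1.431], TCP at [0.137, 0.558, 0.239] pointing down, gripper open.
Joint ranges: [-2.76, 2.76], [-0.86, 1.69], [-1.03, 1.26], [-2.2, 2.34], [-1.47, 1.5], [-3.14, 3.14]. Speed limits (rad/s): [2.57, 2.57, 3.14, 3.14, 3.14, 3.14].

## Interface

Orientations are given as a unit quaternion [w, x, y, z].
In Python, from workcell import readout, optics, workorder, env gives the robot as it stands.
- The arm moves only by the shell command python3 -m handwheel 'ROWS' [FORCE]. ROWS is a JSON object of lists of equal length, an entry for each row: "slide": the shift along the tool's x, y, z in m, a list of three; "turn": the turn, a rotation vector about the tool's x, y, z in degrees, a list of three; "fingers": the opening, from 0 (shut) to 1 (fully open). A call has 1 to 12 rows; each row is the pose to reach, as a shift and turn from the pose measured when the call began, along the tool's axes at that moment; what a row does not reach only later rows make up. A row lasts 1/12 s, in which the tool goes at most 41.7 mm and 7.16 degrees, less where a joint would pass 70% of its speed; a pose out of reach is approached as far as the arm can. A call with a gripper value outside its range is refused whole. The fingers move at their own pace and stop on an object; FORCE is the grip in N (left out, the last holds). Time passes only in rows, so rows that repeat a pose let the fingers close. It gives the time, the measured TCP pose, the force and the opening at its end, in the units of the state.
- readout.get_state(): the state, without advancing time (a new reading comes with each control period).
- optics.read_camera(name): name is "scene" or "top"; returns a dict with "frame" (400x640x3 uint8, red, green, blue), "depth" (400x640 float32, m along the optical axis (not along the pixel's ray), 0 where there is no reading), "intrinsics" (3x3 intrinsics, pixels), "R" (3x3) and "t" (3): a world point X has camera coordinates R X + t. Camera axes: x right, y down, z forward; pixel columns grow to the right and rows downward; lengths in m; the calibration is good to about 2 mm. A picture is of the moment at which its call begins.
- workorder.hand_in(): hands the job in, once; it reports no verdict.
The state is a dict: "clock": time; "joint_pos": joint angles; "qvel": joint speeds; "tau": joint torques, N m; "tcp_pos": TCP position; "orientation": TCP orientation; "wrist_force": force on the tool from outside, world axes, zero at the start; "ft_torque": the same for the moment, N m; "finger_gap": finger opening in m.
Only numpy, scipy, OpenCV 4.12 (cv2) and the standard library are available. Lean on these libraries where they do the work, as an engineer would, in place of code of your own. Each camera call takes 0.05 s, during which the arm holds its last target.

## Working session

There is one attempt and no reset: what is moved stays moved. The work goes in short steps, Python scripts to look and compute and a shell command to move; the robot and the scene stay as the last step left them, time stands still between calls to the robot, and variables do not carry over. Pictures are saved under pics/ and viewed, and the job is handed in when it is done.

```bash
ls; mkdir -p pics
python3 - <<'E'
from workcell import readout, optics, workorder, env
import cv2, numpy as np
s=readout.get_state(); print({k:np.round(v,3).tolist() for k,v in s.items()}, env.tcp_to_tips)
for n in ["scene","top"]:
    c=optics.read_camera(n); cv2.imwrite(f"pics/{n}0.png",c["frame"][:,:,::-1]); np.savez(f"{n}0.npz",**c)
    print(n,c["intrinsics"].tolist(),np.round(c["R"],4).tolist(),np.round(c["t"],4).tolist())
E
```

```text
pics
{'clock': 0.0, 'joint_pos': [1.19, 0.314, 0.045, 1.304, 0.0, 1.431], 'qvel': [-0.001, 0.002, 0.0, -0.001, -0.001, 0.001], 'tau': [0.0, -48.063, 29.853, 0.019, -0.0, -0.0], 'tcp_pos': [0.137, 0.558, 0.238], 'orientation': [-0.0, 0.12, 0.993, -0.001], 'wrist_force': [-0.362, 0.032, -0.417], 'ft_torque': [0.004, -0.018, 0.074], 'finger_gap': 0.085} 0.008
scene [[431.8190513441108, 0.0, 315.119755514794], [0.0, 431.8190513441108, 195.011745602996], [0.0, 0.0, 1.0]] [[0.2246, -0.9744, 0.0127], [-0.6192, -0.1528, -0.7702], [0.7524, 0.1651, -0.6376]] [-0.1985, 0.4274, 0.8884]
top [[461.96653748997267, 0.0, 317.5580428745829], [0.0, 461.96653748997267, 196.0260470859008], [0.0, 0.0, 1.0]] [[-0.0039, -1.0, 0.004], [-0.9977, 0.0037, -0.0679], [0.0679, -0.0042, -0.9977]] [-0.095, 0.5501, 1.102]
```

View pics/scene0.png

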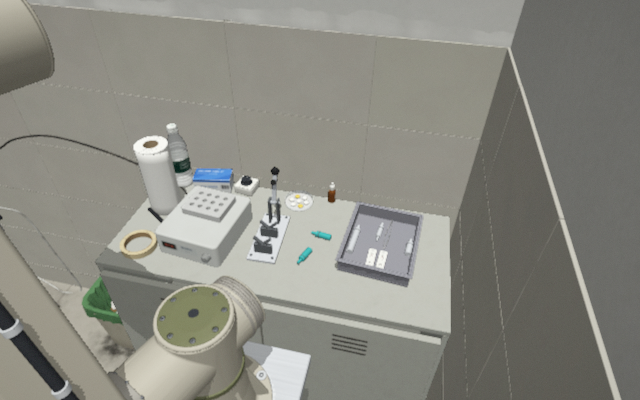

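View pics/top0.png

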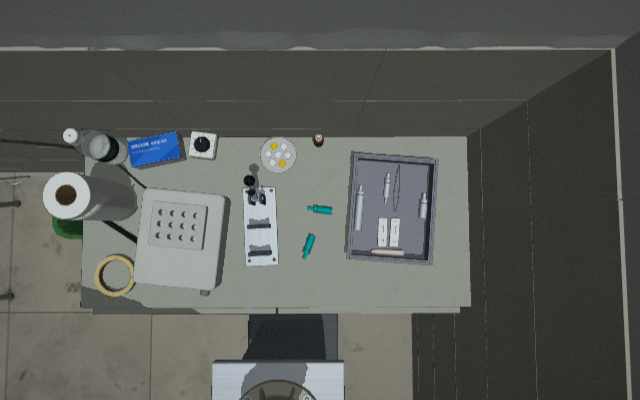

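Run:
```python
import cv2, numpy as np
a=cv2.imread("pics/top0.png"); 
cv2.imwrite("pics/crop_tray.png",cv2.resize(a[140:275,335:450],None,fx=4.4,fy=4.4,interpolation=cv2.INTER_CUBIC))
cv2.imwrite("pics/crop_nest.png",cv2.resize(a[165:275,230:345],None,fx=5,fy=5,interpolation=cv2.INTER_CUBIC))
b=cv2.imread("pics/scene0.png")
cv2.imwrite("pics/crop_scene.png",cv2.resize(b[155:290,235:430],None,fx=4,fy=4,interpolation=cv2.INTER_CUBIC))
```

```text
(no output)
```

View pics/crop_tray.png

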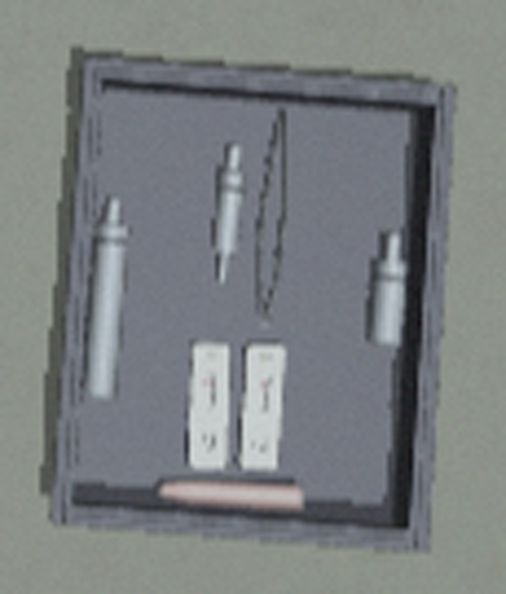

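View pics/crop_nest.png

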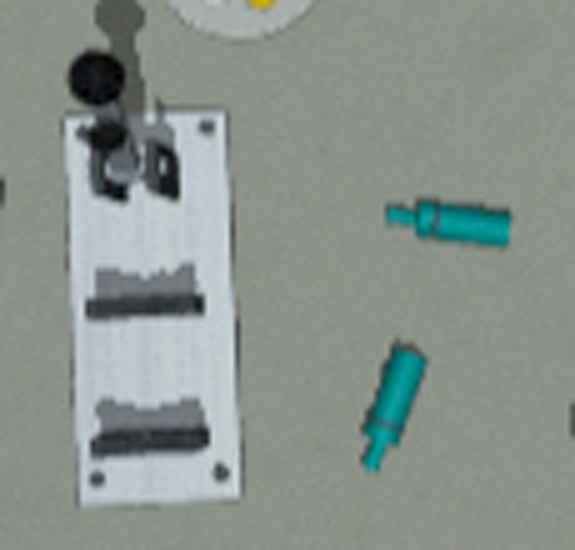

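View pics/crop_scene.png

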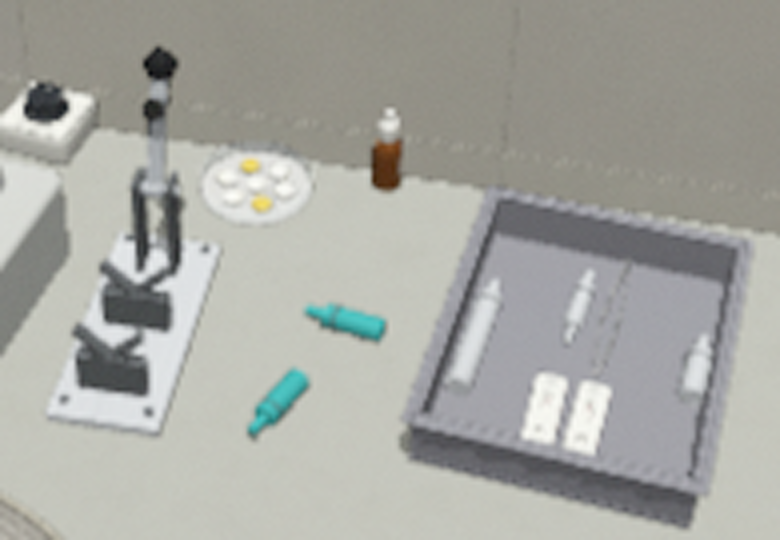

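```bash
cat > h.py <<'E'
import numpy as np, cv2
def load(n): return dict(np.load(n))
def ray(c,u,v,z):
    K,R,t=c["intrinsics"],c["R"],c["t"]
    C=-R.T@t; d=R.T@np.linalg.inv(K)@np.array([u,v,1.]); return C+d*(z-C[2])/d[2]
def cloud(c):
    K,R,t=c["intrinsics"],c["R"],c["t"]; d=c["depth"]
    v,u=np.mgrid[:400,:640]; P=np.stack([(u-K[0,2])/K[0,0]*d,(v-K[1,2])/K[1,1]*d,d],-1)
    return (P-t)@R
def proj(c,X):
    p=c["R"]@np.asarray(X,float)+c["t"]; q=c["intrinsics"]@p; return q[:2]/q[2]
def big(m):
    k,_=cv2.findContours(m.astype(np.uint8),cv2.RETR_EXTERNAL,cv2.CHAIN_APPROX_NONE); return sorted(k,key=cv2.contourArea)[::-1]
E
python3 - <<'E'
from h import *
c=load("top0.npz"); P=cloud(c); f=c["frame"].astype(int); g=f.mean(2)
# tray rim by height
m=np.zeros((400,640),bool); m[140:275,335:450]=True
rim=m&(P[...,2]>0.035)&(P[...,2]<0.06)
k=big(rim)[0]; r=cv2.minAreaRect(k); print("tray rect px",r); box=cv2.boxPoints(r)
W=np.array([ray(c,*b,0.045) for b in box]); print(W.round(4)); print("sides",np.linalg.norm(W-np.roll(W,1,0),axis=1)); print("center",W.mean(0), "rim z",np.median(P[rim][:,2]))
# probe
b=np.zeros_like(m); b[180:238,350:372]=True
pm=b&(g>135); k=big(pm)[0]; r=cv2.minAreaRect(k); print("probe px",r)
box=cv2.boxPoints(r); W=np.array([ray(c,*q,0.014) for q in box]); print(W.round(4)); print("sides",np.linalg.norm(W-np.roll(W,1,0),axis=1))
vv,uu=np.where(pm)
for v in range(180,238):
    us=np.where(pm[v])[0]
    if len(us): print(v,us.min(),us.max(),len(us),P[v,us].mean(0).round(4), P[v,us,2].max().round(4))
E
```

```text
tray rect px ((392.5533142089844, 209.25381469726562), (85.78144836425781, 106.58558654785156), 4.085616588592529)
[[ 0.3986 -0.1631  0.045 ]
 [ 0.6504 -0.1833  0.045 ]
 [ 0.635  -0.3873  0.045 ]
 [ 0.3835 -0.364   0.045 ]]
sides [0.20140681 0.25258849 0.20459643 0.25258197]
center [ 0.51687763 -0.27444202  0.045     ] rim z 0.045572552353271296
probe px ((359.2862243652344, 207.56553649902344), (5.481002330780029, 45.25978469848633), 4.763641834259033)
[[ 0.4674 -0.1868  0.014 ]
 [ 0.5772 -0.1971  0.014 ]
 [ 0.576  -0.2104  0.014 ]
 [ 0.4662 -0.2001  0.014 ]]
sides [0.01329322 0.11028157 0.01338218 0.11027989]
185 360 361 2 [ 0.5769 -0.2024  0.0114] 0.0163
186 360 361 2 [ 0.5738 -0.2017  0.018 ] 0.0208
187 360 361 2 [ 0.5713 -0.2015  0.0193] 0.022
188 360 361 2 [ 0.5689 -0.2015  0.019 ] 0.0225
189 360 361 2 [ 0.5664 -0.2015  0.019 ] 0.0205
190 360 361 2 [ 0.5641 -0.2016  0.0175] 0.0206
191 359 363 5 [ 0.5618 -0.203   0.0155] 0.0279
192 358 363 6 [ 0.5589 -0.2011  0.0222] 0.0251
193 359 363 5 [ 0.5565 -0.2024  0.0217] 0.0236
194 360 361 2 [ 0.554  -0.2011  0.0221] 0.0229
195 359 361 
[... 977 characters left out ...]
 356 361 6 [ 0.5008 -0.1957  0.022 ] 0.0247
217 356 361 6 [ 0.4984 -0.1958  0.0212] 0.0241
218 356 361 6 [ 0.496  -0.1956  0.0224] 0.0255
219 356 361 6 [ 0.4936 -0.1956  0.0223] 0.0256
220 356 361 6 [ 0.4912 -0.1957  0.0214] 0.0241
221 356 360 5 [ 0.4888 -0.1944  0.0221] 0.0229
222 356 360 5 [ 0.4864 -0.1944  0.0215] 0.0239
223 356 360 5 [ 0.4819 -0.1734  0.2454] 1.1372
224 356 360 5 [ 0.4815 -0.1943  0.0221] 0.0245
225 356 360 5 [ 0.4791 -0.1943  0.0224] 0.0245
226 355 360 6 [ 0.4767 -0.193   0.0225] 0.0248
227 355 360 6 [ 0.4743 -0.193   0.0227] 0.0236
228 355 360 6 [ 0.4719 -0.1932  0.02  ] 0.0227
229 356 359 4 [ 0.4695 -0.1927  0.0253] 0.0284
230 356 359 4 [ 0.4671 -0.1928  0.024 ] 0.027
```

Run:
```python
from h import *
c=load("top0.npz"); P=cloud(c); f=c["frame"].astype(int); g=f.mean(2)
b=np.zeros(g.shape,bool); b[182:272,238:285]=True
pm=b&(g>170)&(P[...,2]<0.02); pm=cv2.morphologyEx(pm.astype(np.uint8),cv2.MORPH_CLOSE,np.ones((5,5)))
# plate + everything on it
pm2=b&((g>170)|(P[...,2]>0.006))
for q in (pm,pm2):
    k=big(q)[0]; r=cv2.minAreaRect(k); print(r); W=np.array([ray(c,*x,0.010) for x in cv2.boxPoints(r)]); print(W.round(4),np.linalg.norm(W-np.roll(W,1,0),axis=1).round(4),W.mean(0).round(4))
print("plate z",np.median(P[pm>0][:,2]))
# vblocks: height > .04
for lo,hi in ((.035,.09),(.09,.25)):
    h=b&(P[...,2]>lo)&(P[...,2]<hi)
    h[:, :]=h
    for k in big(h)[:5]:
        mm=np.zeros(g.shape,np.uint8); cv2.drawContours(mm,[k],-1,1,-1); mm=(mm>0)&h
        if mm.sum()>5: print(lo,cv2.boundingRect(k),mm.sum(),"mean",P[mm].mean(0).round(4),"min",P[mm].min(0).round(4),"max",P[mm].max(0).round(4))
bb=np.zeros(g.shape,bool); bb[165:215,238:270]=True
h=bb&(P[...,2]>.11)
for k in big(h): print("arm",cv2.boundingRect(k))
print(P[h][:, :].min(0),P[h].max(0))
bl=bb&(g<40); 
for k in big(bl)[:3]:
    print("black",cv2.boundingRect(k),cv2.minEnclosingCircle(k)); mm=np.zeros(g.shape,np.uint8); cv2.drawContours(mm,[k],-1,1,-1); print(P[mm>0].mean(0),P[mm>0][:,2].max())
```

```text
((260.1308288574219, 226.53219604492188), (77.09529113769531, 32.126121520996094), 87.87889862060547)
[[5.692e-01 8.610e-02 1.000e-02]
 [5.718e-01 7.500e-03 1.000e-02]
 [3.846e-01 2.000e-04 1.000e-02]
 [3.821e-01 7.780e-02 1.000e-02]] [0.1872 0.0786 0.1873 0.0777] [0.4769 0.0429 0.01  ]
((260.2697448730469, 223.63218688964844), (84.24012756347656, 33.60859298706055), 88.21009063720703)
[[ 0.5853  0.0874  0.01  ]
 [ 0.5876  0.0051  0.01  ]
 [ 0.3828 -0.0017  0.01  ]
 [ 0.3807  0.0796  0.01  ]] [0.2048 0.0823 0.2048 0.0813] [0.4841 0.0426 0.01  ]
plate z 0.01097646257012631
0.035 (248, 251, 23, 6) 105 mean [0.4136 0.0395 0.0559] min [0.4078 0.0151 0.0375] max [0.4187 0.065  0.0698]
0.035 (247, 224, 23, 5) 99 mean [0.4769 0.041  0.0573] min [0.4728 0.018  0.0387] max [0.4822 0.0669 0.0682]
0.035 (261, 194, 4, 11) 30 mean [0.5387 0.0305 0.0614] min [0.5283 0.0283 0.036 ] max [0.5512 0.0346 0.0894]
0.035 (251, 199, 5, 7) 17 mean [0.532  0.0541 0.0704] min [0.5272 0.0454 0.0352] max [0.5388 0.058  0.0896]
0.09 (244, 182, 19, 23) 213 mean [0.5487 0.0453 0.1319] min [0.5272 0.0294 0.09  ] max [0.5688 0.0631 0.1875]
arm (244, 175, 13, 22)
arm (246, 168, 1, 1)
arm (255, 172, 1, 1)
arm (262, 187, 1, 1)
arm (269, 196, 1, 1)
arm (241, 199, 1, 1)
arm (245, 205, 1, 1)
[ 0.47356594 -0.09238275  0.11060293] [0.58378835 0.05658229 1.13722514]
black (244, 176, 11, 10) ((249.10714721679688, 180.26785278320312), 5.392981052398682)
[0.57191127 0.04580605 0.18104369] 0.18835927283545367
black (248, 190, 7, 6) ((251.1666717529297, 191.8333282470703), 3.374835729598999)
[0.54684182 0.04077984 0.1865718 ] 1.1372251411819398
black (262, 194, 3, 10) ((263.0, 198.5), 4.609872341156006)
[0.53919371 0.03044882 0.05789211] 0.08528157041359666
```

```bash
cat >> h.py <<'E'
def Rq(q):
    from scipy.spatial.transform import Rotation as Ro
    return Ro.from_quat([q[1],q[2],q[3],q[0]])
def go(target,yaw_y=None,rnd=True):
    """print slide (mm) in tool axes to world target; turn about tool z for tool-y azimuth yaw_y rad (mod pi)"""
    from workcell import readout
    s=readout.get_state(); R=Rq(s["orientation"]).as_matrix(); p=np.array(s["tcp_pos"])
    d=R.T@(np.array(target)-p); out=[(d*1000).round(1).tolist()]
    a=np.arctan2(R[1,1],R[0,1])
    if yaw_y is not None:
        e=(yaw_y-a+np.pi/2)%np.pi-np.pi/2; out.append("turn z %.2f"%(-np.degrees(e)))
    print("slide",*out,"| tcp",p.round(4),"yaw_y %.3f"%a,"tilt z",R[:,2].round(4),"j",np.round(s["joint_pos"],3),"F",np.round(s["wrist_force"],2),"gap",round(float(s["finger_gap"]),4),"t",round(float(s["clock"]),2))
E
python3 - <<'E'
from h import *
c=load("top0.npz"); P=cloud(c).reshape(-1,3); d=c["depth"].ravel(); P=P[(d>0)&(P[:,2]<0.5)]
for t in np.linspace(0,1,10):
    q=np.array([.137,.558])*(1-t)+t*np.array([.5135,-.1975])
    n=np.hypot(*(P[:,:2]-q).T)<.09; print(q.round(3),n.sum(),P[n][:,2].max().round(3) if n.any() else None, np.percentile(P[n][:,2],99).round(3) if n.any() else None)
# scene cross check of probe & nest
s=load("scene0.npz")
for X in [(.466,-.1928,.014),(.561,-.2015,.014),(.5135,-.1975,.023),(.445,.041,.058),(.413,.040,.069),(.477,.0425,.069),(.572,.0465,.173),(.517,-.274,0)]:
    print(X,proj(s,X).round(1))
Q=cloud(s); m=np.zeros((400,640),bool); m[222:255,344:362]=True
g=s["frame"].mean(2); m&=(g>150); k=big(m)[0]; print(cv2.minAreaRect(k)); mm=np.zeros(g.shape,np.uint8); cv2.drawContours(mm,[k],-1,1,-1); A=Q[mm>0]; print("scene probe mean",np.median(A,0),A.min(0),A.max(0))
go([.5135,-.1985,.10],1.481)
E
```

```text
[0.137 0.558] 461 -0.828 -0.83
[0.179 0.474] 115 -0.02 -0.021
[0.221 0.39 ] 855 0.007 0.005
[0.262 0.306] 1943 0.084 0.079
[0.304 0.222] 3186 0.09 0.086
[0.346 0.138] 4544 0.108 0.087
[0.388 0.054] 4571 0.088 0.083
[ 0.43 -0.03] 4301 0.07 0.061
[ 0.472 -0.114] 4265 0.052 0.048
[ 0.514 -0.198] 4240 0.052 0.048
(0.466, -0.1928, 0.014) [349.1 251.8]
(0.561, -0.2015, 0.014) [357.4 229.1]
(0.5135, -0.1975, 0.023) [353.7 237.9]
(0.445, 0.041, 0.058) [265.3 231.6]
(0.413, 0.04, 0.069) [261.7 236.8]
(0.477, 0.0425, 0.069) [268.1 220.9]
(0.572, 0.0465, 0.173) [275.  171.2]
(0.517, -0.274, 0) [379.8 247.3]
((353.0, 238.0), (32.0, 16.0), 90.0)
scene probe mean [ 0.50958945 -0.20275581  0.00803596] [-0.3592173  -0.27477483  0.00096513] [ 0.60700713 -0.18073697  0.89824209]
slide [-546.1, -644.7, 139.4] turn z -8.65 | tcp [0.137  0.558  0.2385] yaw_y 1.330 tilt z [-6.0e-04 -1.5e-03 -1.0e+00] j [1.19  0.314 0.045 1.304 0.    1.431] F [-0.21  0.15  0.41] gap 0.0854 t 0.1
```

```bash
python3 -m handwheel '{"slide":[[-25,-30,5],[-50,-60,10],[-75,-88,15],[-100,-118,20],[-125,-148,25],[-150,-178,30],[-175,-207,35],[-200,-236,40],[-225,-266,45],[-250,-295,50],[-275,-325,50],[-300,-355,50]],"turn":[[0,0,0],[0,0,0],[0,0,-1],[0,0,-2],[0,0,-3],[0,0,-4],[0,0,-5],[0,0,-6],[0,0,-7],[0,0,-8],[0,0,-8.6],[0,0,-8.6]],"fingers":[0,0,0,0,0,0,0,0,0,0,0,0]}' 30; python3 -c "
from h import *
go([.5135,-.1975,.07],1.481)"
```

```text
clock: 1.1
tcp_pos: [0.3575, 0.112, 0.177]
orientation: [-0.0, 0.045, 0.999, -0.001]
wrist_force: [1.3, 0.8, 0.1]
finger_gap: 0.0006
slide [-183.2, -294.1, 107.3] turn z -0.02 | tcp [0.3575 0.112  0.177 ] yaw_y 1.481 tilt z [-4.0e-04 -1.4e-03 -1.0e+00] j [ 8.900e-02 -4.200e-02 -5.270e-01  1.087e+00 -1.000e-03  1.800e-01] F [1.34 0.77 0.09] gap 0.0006 t 1.1
```

```bash
python3 -m handwheel '{"slide":[[-20,-30,5],[-42,-62,15],[-65,-98,30],[-88,-133,50],[-110,-168,65],[-133,-205,75],[-155,-243,85],[-172,-272,95],[-183,-292,100],[-183,-295,105],[-183,-295,107],[-183,-295,107]],"turn":[[0,0,0],[0,0,0],[0,0,0],[0,0,0],[0,0,0],[0,0,0],[0,0,0],[0,0,0],[0,0,0],[0,0,0],[0,0,0],[0,0,0]],"fingers":[0,0,0,0,0,0,0,0,0,0,0,0]}' 60
python3 - <<'E'
from h import *
from workcell import optics
go([.5137,-.1995,.032],1.481)
for n in ("scene","top"):
    c=optics.read_camera(n); np.savez(n+"1.npz",**c); f=c["frame"][:,:,::-1]
    u,v=(354,235) if n=="scene" else (370,205)
    cv2.imwrite(f"pics/{n}1.png",cv2.resize(f[v-55:v+55,u-60:u+60],None,fx=5,fy=5,interpolation=cv2.INTER_CUBIC))
E
```

```text
clock: 2.1
tcp_pos: [0.5807, -0.3142, 0.0428]
orientation: [-0.001, 0.045, 0.999, -0.0]
wrist_force: [0.6, 0.7, 1.6]
finger_gap: 0.0002
slide [77.1, 108.2, 10.8] turn z -0.04 | tcp [ 0.5807 -0.3142  0.0428] yaw_y 1.480 tilt z [-1.3e-03 -7.0e-04 -1.0e+00] j [-0.617  0.589 -0.02   0.962 -0.001 -0.526] F [0.61 0.67 1.59] gap 0.0002 t 2.1
```

View pics/scene1.png

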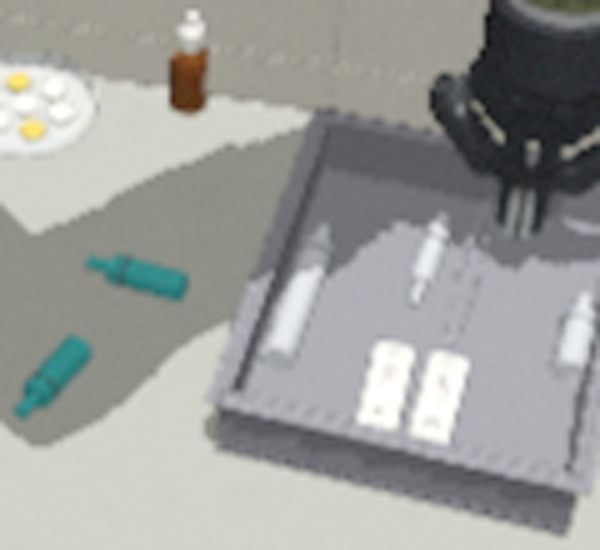

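View pics/top1.png

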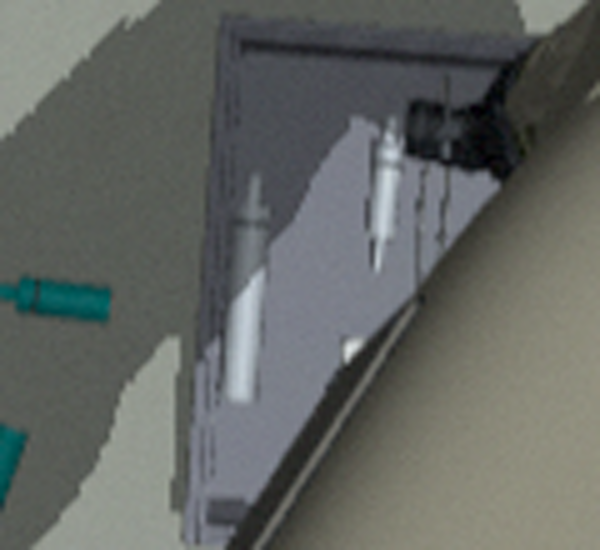

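```bash
python3 -c "
from h import *
from workcell import readout
go([.5137,-.1995,.032],1.481); s=readout.get_state(); print(s['qvel'])"; python3 -m handwheel '{"slide":[[0,0,-20],[0,0,-40],[0,0,-40],[0,0,-40]],"turn":[[0,0,0],[0,0,0],[0,0,0],[0,0,0]],"fingers":[0,0,0,0]}' 60;python3 -c "
from h import *
from workcell import readout
go([.5137,-.1995,.07],1.481); s=readout.get_state(); print(s['qvel'])"
```

```text
slide [78.1, 111.1, 7.5] turn z -0.28 | tcp [ 0.581  -0.3175  0.0394] yaw_y 1.476 tilt z [-0.0027 -0.001  -1.    ] j [-0.62   0.596 -0.017  0.959 -0.002 -0.525] F [-1.34  0.12  0.3 ] gap -0.0 t 2.2
[ 0.04744391 -0.08105861 -0.08737352  0.05415066  0.02735045  0.02461621]
clock: 2.53
tcp_pos: [0.5801, -0.3115, 0.212]
orientation: [-0.002, 0.047, 0.999, 0.0]
wrist_force: [1.8, -1.6, -0.9]
finger_gap: 0.0004
slide [76.1, 105.3, 142.3] turn z -0.28 | tcp [ 0.5801 -0.3115  0.212 ] yaw_y 1.476 tilt z [-4.3e-03  2.0e-04 -1.0e+00] j [-0.614  0.491  0.245  1.329 -0.002 -0.519] F [ 1.8  -1.61 -0.88] gap 0.0004 t 2.53
[ 2.78210175e-03 -1.61245078e-01  9.87884545e-01  1.12520434e+00
 -1.11680761e-03  3.29381369e-03]
```

The slide is in metres, and I gave millimetres. The per-row cap limited the motion and nothing was hit. I'll use metres from here.

```bash
python3 -m handwheel '{"slide":[[0.01,0.015,0],[0.03,0.045,0.01],[0.05,0.075,0.03],[0.07,0.1,0.05],[0.076,0.105,0.08],[0.076,0.105,0.11],[0.076,0.105,0.135],[0.076,0.105,0.14],[0.076,0.105,0.14]],"turn":[[0,0,0],[0,0,0],[0,0,0],[0,0,0],[0,0,0],[0,0,0],[0,0,0],[0,0,0],[0,0,0]],"fingers":[0,0,0,0,0,0,0,0,0]}' 60; python3 -c "
from h import *
go([.5137,-.1995,.032],1.481)"
```

```text
clock: 3.28
tcp_pos: [0.5119, -0.1983, 0.0706]
orientation: [-0.004, 0.047, 0.999, 0.001]
wrist_force: [0.2, -0.4, 0.8]
finger_gap: 0.0
slide [-2.3, -1.1, 38.6] turn z -0.26 | tcp [ 0.5119 -0.1983  0.0706] yaw_y 1.477 tilt z [-0.0085  0.0027 -1.    ] j [-0.515  0.379 -0.293  0.907 -0.002 -0.421] F [ 0.22 -0.44  0.77] gap 0.0 t 3.28
```

```bash
cat >> h.py <<'E'
def go(target,yaw_y):
    from workcell import readout
    from scipy.spatial.transform import Rotation as Ro
    s=readout.get_state(); R0=Rq(s["orientation"]); R=R0.as_matrix(); p=np.array(s["tcp_pos"])
    y=np.array([np.cos(yaw_y),np.sin(yaw_y),0]); z=np.array([0,0,-1.]); x=np.cross(y,z)
    T=Ro.from_matrix(np.stack([x,y,z],1)); rv=np.degrees((R0.inv()*T).as_rotvec())
    d=R.T@(np.array(target)-p)
    print("slide m",(d).round(4).tolist(),"turn deg",rv.round(2).tolist(),"| tcp",p.round(4),"yaw %.3f"%np.arctan2(R[1,1],R[0,1]),"F",np.round(s["wrist_force"],1),"gap",round(float(s["finger_gap"]),4),"t",round(float(s["clock"]),2))
E
python3 - <<'E'
from h import *
from workcell import optics
go([.5137,-.1995,.034],1.481)
c=optics.read_camera("scene"); f=c["frame"][:,:,::-1]
u,v=(370,220)
cv2.imwrite(f"pics/scene2.png",cv2.resize(f[v-60:v+60,u-70:u+70],None,fx=5,fy=5,interpolation=cv2.INTER_CUBIC))
E
```

```text
slide m [-0.0022, -0.0011, 0.0366] turn deg [0.11, -0.5, -0.26] | tcp [ 0.5119 -0.1983  0.0706] yaw 1.477 F [ 0.2 -0.4  0.8] gap 0.0 t 3.28
```

View pics/scene2.png

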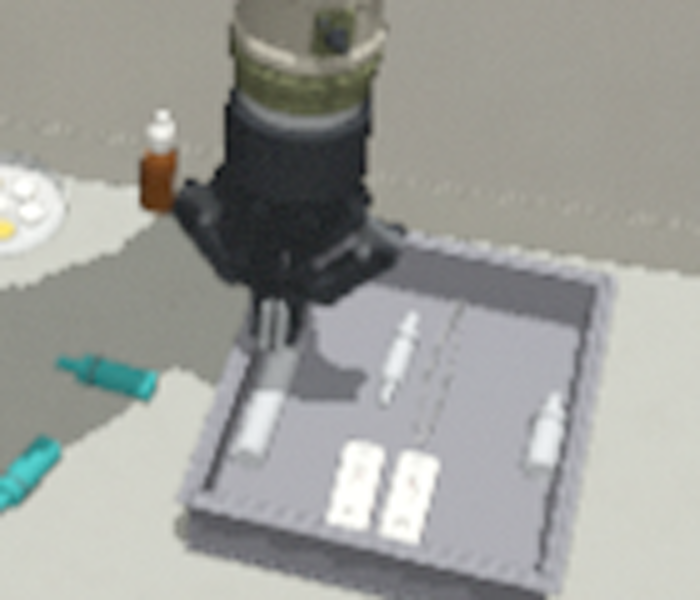

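```bash
python3 -m handwheel '{"slide":[[-0.001,-0.001,0.008],[-0.002,-0.001,0.02],[-0.002,-0.001,0.03],[-0.002,-0.001,0.036],[-0.002,-0.001,0.038],[-0.002,-0.001,0.040]],"turn":[[0,0,0],[0,-0.3,-0.1],[0.1,-0.5,-0.2],[0.1,-0.5,-0.2],[0.1,-0.5,-0.2],[0.1,-0.5,-0.2]],"fingers":[0,0,0,0,0,0]}' 60; python3 -c "
from h import *
go([.5137,-.1995,.028],1.481)"
```

```text
clock: 3.83
tcp_pos: [0.5155, -0.2008, 0.0328]
orientation: [0.002, 0.046, 0.999, -0.001]
wrist_force: [-0.4, -0.3, 0.6]
finger_gap: 0.0003
slide m [0.002, 0.0012, 0.0048] turn deg [-0.09, 0.22, -0.08] | tcp [ 0.5155 -0.2008  0.0328] yaw 1.480 F [-0.4 -0.3  0.6] gap 0.0003 t 3.83
```

```bash
python3 -m handwheel '{"slide":[[0.001,0.001,0.002],[0.002,0.001,0.004],[0.002,0.001,0.004]],"turn":[[0,0.1,0],[0,0.2,0],[0,0.2,0]],"fingers":[0,0,0]}' 60; python3 -c "
from h import *
go([.5137,-.1995,.028],1.481)"
```

```text
clock: 4.08
tcp_pos: [0.5148, -0.2003, 0.0302]
orientation: [0.001, 0.046, 0.999, -0.001]
wrist_force: [0.3, -0.1, 3.9]
finger_gap: 0.0
slide m [0.0011, 0.0007, 0.0021] turn deg [-0.16, 0.16, -0.08] | tcp [ 0.5148 -0.2003  0.0302] yaw 1.480 F [ 0.3 -0.1  3.9] gap 0.0 t 4.08
```

```bash
python3 -m handwheel '{"slide":[[0,0,0.003],[0,-0.003,0.004],[0,-0.007,0.004],[0,-0.011,0.004],[0,-0.015,0.004],[0,-0.019,0.004],[0,-0.022,0.004],[0,-0.022,0.004]],"turn":[[0,0,0],[0,0,0],[0,0,0],[0,0,0],[0,0,0],[0,0,0],[0,0,0],[0,0,0]],"fingers":[0,0,0,0,0,0,0,0]}' 60
python3 - <<'E'
from h import *
from workcell import optics
go([.5137,-.1995,.028],1.481)
c=optics.read_camera("scene"); f=c["frame"][:,:,::-1]
u,v=(370,225)
cv2.imwrite(f"pics/scene3.png",cv2.resize(f[v-60:v+60,u-70:u+70],None,fx=5,fy=5,interpolation=cv2.INTER_CUBIC))
E
```

```text
clock: 4.75
tcp_pos: [0.5131, -0.2229, 0.0265]
orientation: [0.002, 0.046, 0.999, -0.002]
wrist_force: [0.3, 0.3, -0.2]
finger_gap: -0.0005
slide m [0.0016, 0.0233, -0.0016] turn deg [-0.18, 0.22, -0.11] | tcp [ 0.5131 -0.2229  0.0265] yaw 1.479 F [ 0.3  0.3 -0.2] gap -0.0005 t 4.75
```

View pics/scene3.png

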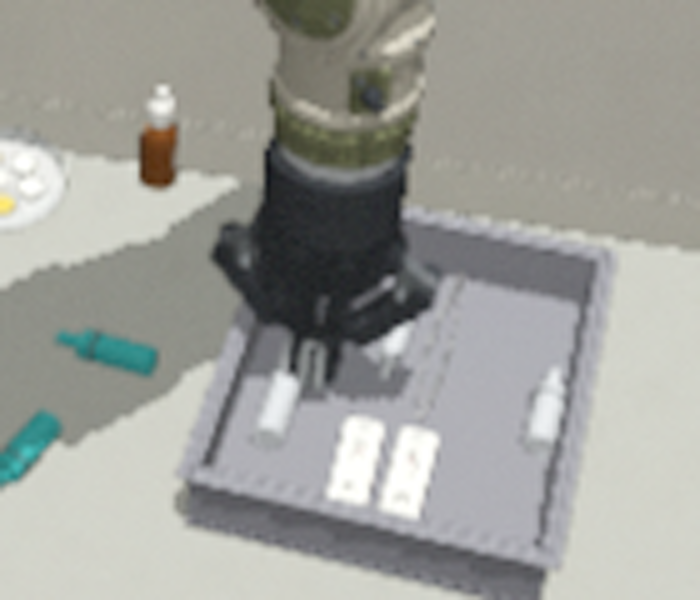

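```bash
python3 -m handwheel '{"slide":[[0,0,-0.008],[0,0.001,-0.02],[0,0.01,-0.02],[0,0.018,-0.02],[0,0.018,-0.02]],"turn":[[0,0,0],[0,0,0],[0,0,0],[0,0,0],[0,0,0]],"fingers":[0,0,0,0,0]}' 60
cat > pr.py <<'E'
from h import *
from workcell import optics
import sys
def probe(tag):
    c=optics.read_camera("scene"); f=c["frame"]; g=f.mean(2)
    np.savez(tag+".npz",**c)
    m=np.zeros(g.shape,bool); m[218:262,342:375]=True
    tr=np.array([proj(c,X) for X in [(.41,-.18,.006),(.62,-.197,.006),(.62,-.25,.006),(.505,-.236,.006),(.43,-.21,.006)]])
    mm=np.zeros(g.shape,np.uint8); cv2.fillPoly(mm,[tr.round().astype(np.int32)],1)
    m=(mm>0)&(g>150)
    k=big(m)[0]; mm[:]=0; cv2.drawContours(mm,[k],-1,1,-1)
    vs,us=np.where(mm>0)
    C=[]
    for v in np.unique(vs):
        u=us[vs==v]; 
        if len(u)>3: C.append(ray(c,u.mean(),v,0.016))
    C=np.array(C); print("n",len(C),"ends",C[0].round(4),C[-1].round(4))
    p=np.polyfit(C[2:-2,0],C[2:-2,1],1); print("slope %.3f  y at .5137: %.4f"%(p[0],np.polyval(p,.5137)))
    return c
if __name__=="__main__":
    c=load("scene0.npz"); optics_read=optics.read_camera
    optics.read_camera=lambda n:c
    probe("tmp"); optics.read_camera=optics_read
    c=probe(sys.argv[1])
    go([.5137,-.1995,.028],1.481)
    f=c["frame"][:,:,::-1]; u,v=(370,225)
    cv2.imwrite(f"pics/{sys.argv[1]}.png",cv2.resize(f[v-60:v+60,u-70:u+70],None,fx=5,fy=5,interpolation=cv2.INTER_CUBIC))
E
python3 pr.py s4
```

```text
clock: 5.22
tcp_pos: [0.5142, -0.2023, 0.0459]
orientation: [0.001, 0.045, 0.999, -0.001]
wrist_force: [-0.6, 0.3, -0.5]
finger_gap: 0.0001
n 46 ends [ 0.609  -0.2051  0.016 ] [ 0.4256 -0.2074  0.016 ]
slope -0.136  y at .5137: -0.2137
n 28 ends [ 0.5317 -0.2106  0.016 ] [ 0.4246 -0.2035  0.016 ]
slope -0.122  y at .5137: -0.2122
slide m [0.0008, 0.0034, 0.0177] turn deg [-0.12, 0.12, 0.0] | tcp [ 0.5142 -0.2029  0.0457] yaw 1.481 F [-0.4 -0.7  0.4] gap 0.0003 t 5.27
```

View pics/s4.png

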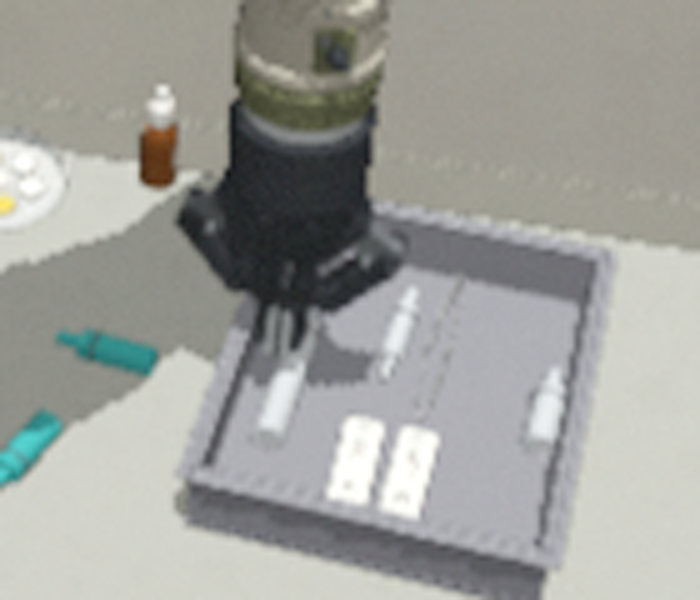

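```bash
sed -i 's/(g>150)/(g>TH)/; s/^def probe(tag):/TH=178\ndef probe(tag):/' pr.py
python3 - <<'E'
import pr, numpy as np
from h import *
for th in (175,185,195):
  pr.TH=th
  for n in ("scene0.npz","s4.npz"):
    c=load(n); pr.optics.read_camera=lambda x:c
    print(th,n); 
    try: pr.probe("tmp")
    except Exception as e: print(e)
g=load("s4.npz")["frame"].mean(2)
for v in range(236,256,2): print(v,g[v,345:372].astype(int))
E
```

```text
175 scene0.npz
n 24 ends [ 0.572  -0.2001  0.016 ] [ 0.4752 -0.1937  0.016 ]
slope -0.085  y at .5137: -0.1973
175 s4.npz
n 25 ends [ 0.5191 -0.2096  0.016 ] [ 0.4259 -0.2087  0.016 ]
slope -0.156  y at .5137: -0.2140
185 scene0.npz
n 23 ends [ 0.5677 -0.2007  0.016 ] [ 0.4752 -0.1937  0.016 ]
slope -0.086  y at .5137: -0.1966
185 s4.npz
n 12 ends [ 0.5191 -0.2096  0.016 ] [ 0.4737 -0.2038  0.016 ]
slope -0.097  y at .5137: -0.2075
195 scene0.npz
n 20 ends [ 0.5677 -0.2007  0.016 ] [ 0.4789 -0.1931  0.016 ]
slope -0.096  y at .5137: -0.1962
195 s4.npz
n 12 ends [ 0.5191 -0.2096  0.016 ] [ 0.474  -0.2052  0.016 ]
slope -0.128  y at .5137: -0.2081
236 [173 172 161  97  89  99 116 117 117 112 111 138 151 165 167 164 152 126
 116 118 117 115 118 117 116 117 117]
238 [176 167 120  89  99 115 117 118 116 119 135 157 168 168 197 205 131 111
 118 118 118 118 118 117 116 118 115]
240 [172 152  87 115 145 142 117 116 118 157 209 232 237 233 219 182 116 115
 117 117 117 117 119 118 117 118 117]
242 [163  98  95 142 178 168 154 150 165 205 230 237 235 223 199 163 169 152
 162 169 153 163 170 163 170 164 177]
244 [104  92 136 172 178 177 178 177 195 227 236 235 228 208 175 172 177 178
 178 178 177 177 178 177 177 178 179]
246 [ 89 121 161 177 178 178 171 185 221 234 236 231 218 187 158 178 177 178
 178 178 179 178 178 178 178 178 177]
248 [112 156 177 178 178 174 186 215 231 236 232 219 194 169 178 178 178 177
 179 179 177 178 177 180 201 224 222]
250 [144 177 178 177 179 179 188 203 211 216 219 206 175 172 177 177 178 177
 178 178 178 178 178 214 249 253 250]
252 [171 178 178 178 166 160 172 162 164 165 171 174 169 178 178 179 178 178
 178 177 178 179 163 211 254 252 246]
254 [177 178 178 178 178 174 172 169 163 166 163 167 177 178 178 178 178 178
 178 178 178 179 210 246 254 247 233]
```

```bash
python3 -m handwheel '{"slide":[[0,0,0.006],[0,0,0.013],[0,0,0.017],[0,0,0.0185],[0,-0.003,0.0185],[0,-0.007,0.0185],[0,-0.011,0.0185],[0,-0.015,0.0185],[0,-0.019,0.0185],[0,-0.022,0.0185],[0,-0.023,0.0185],[0,-0.023,0.01]],"turn":[[0,0,0],[0,0,0],[0,0,0],[0,0,0],[0,0,0],[0,0,0],[0,0,0],[0,0,0],[0,0,0],[0,0,0],[0,0,0],[0,0,0]],"fingers":[0,0,0,0,0,0,0,0,0,0,0,0]}' 60; sed -i 's/TH=178/TH=187/' pr.py; python3 pr.py s5
```

```text
clock: 6.27
tcp_pos: [0.5114, -0.2264, 0.0355]
orientation: [0.001, 0.045, 0.999, -0.001]
wrist_force: [0.4, 0.2, -0.5]
finger_gap: -0.0002
n 23 ends [ 0.5677 -0.2007  0.016 ] [ 0.4752 -0.1937  0.016 ]
slope -0.090  y at .5137: -0.1965
n 10 ends [ 0.509  -0.2183  0.016 ] [ 0.4729 -0.2166  0.016 ]
slope -0.110  y at .5137: -0.2206
slide m [0.0011, 0.0271, 0.0089] turn deg [-0.15, 0.18, -0.05] | tcp [ 0.5123 -0.2265  0.037 ] yaw 1.480 F [-0.2  0.   1.3] gap -0.0004 t 6.32
```

View pics/s5.png

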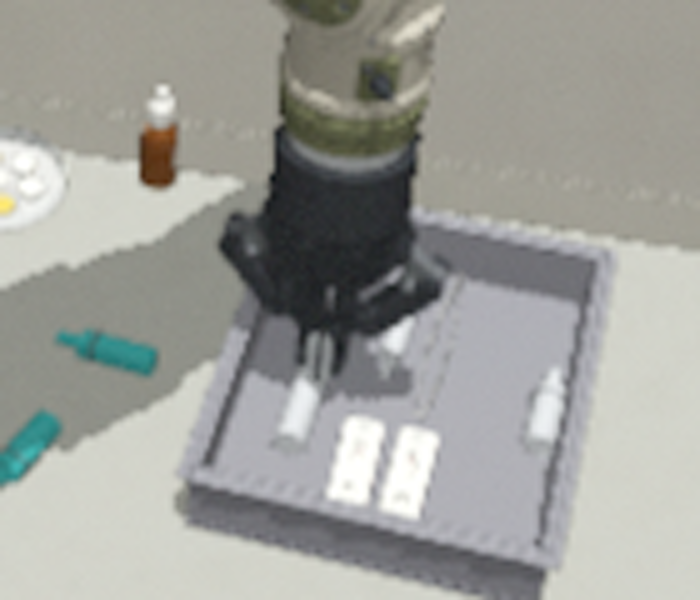

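```bash
python3 -m handwheel '{"slide":[[0,0,-0.01],[0,0,-0.022],[-0.002,0.002,-0.03],[-0.004,0.004,-0.033],[-0.006,0.006,-0.033],[-0.006,0.006,-0.033]],"turn":[[0,0,0],[0,0,0],[0,0,0.3],[0,0,0.6],[0,0,0.8],[0,0,0.8]],"fingers":[0,0.2,0.4,0.4,0.4,0.4]}' 40; python3 pr.py s6; python3 -c "
from h import *
go([.519,-.2205,.016],1.466)"
```

```text
clock: 6.82
tcp_pos: [0.5192, -0.2205, 0.0697]
orientation: [0.002, 0.052, 0.999, -0.001]
wrist_force: [0.0, -0.2, -1.0]
finger_gap: 0.0339
n 23 ends [ 0.5677 -0.2007  0.016 ] [ 0.4752 -0.1937  0.016 ]
slope -0.090  y at .5137: -0.1965
n 16 ends [ 0.5345 -0.2218  0.016 ] [ 0.4729 -0.2166  0.016 ]
slope -0.098  y at .5137: -0.2202
slide m [0.0073, 0.0204, 0.0413] turn deg [-0.13, 0.14, -0.81] | tcp [ 0.5187 -0.2205  0.0694] yaw 1.467 F [-0.5  0.2  0.2] gap 0.0344 t 6.87
slide m [-0.0001, 0.0001, 0.0534] turn deg [-0.13, 0.14, 0.05] | tcp [ 0.5187 -0.2205  0.0694] yaw 1.467 F [-0.5  0.2  0.2] gap 0.0344 t 6.87
```

View pics/s6.png

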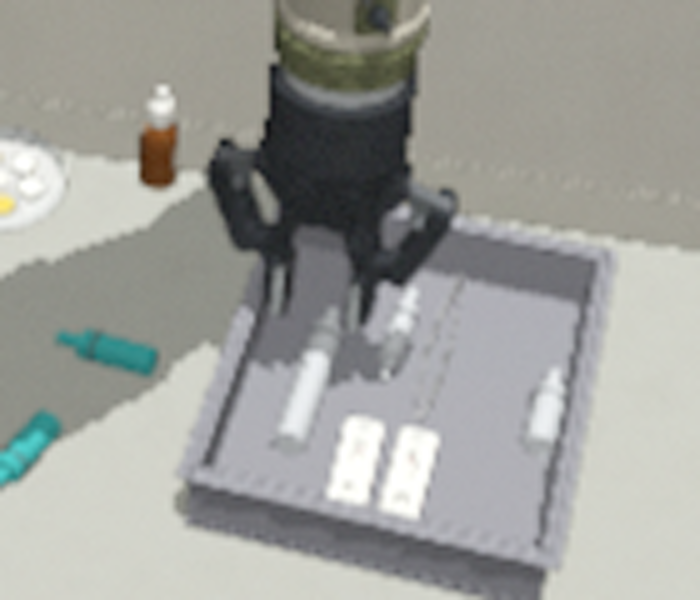

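```bash
python3 -m handwheel '{"slide":[[0,0,0.008],[0,0,0.018],[0,0,0.028],[0,0,0.038],[0,0,0.045],[0,0,0.05],[0,0,0.052],[0,0,0.052]],"turn":[[0,0,0],[0,0,0],[0,0,0],[0,0,0],[0,0,0],[0,0,0],[0,0,0],[0,0,0]],"fingers":[0.4,0.4,0.4,0.4,0.4,0.4,0.4,0.4]}' 40; python3 -c "
from h import *
go([.519,-.2205,.016],1.466)"
```

```text
clock: 7.53
tcp_pos: [0.5184, -0.2205, 0.0166]
orientation: [0.001, 0.052, 0.999, -0.001]
wrist_force: [-0.1, -0.1, 0.5]
finger_gap: 0.034
slide m [-0.0006, 0.0, 0.0006] turn deg [-0.1, 0.08, 0.05] | tcp [ 0.5184 -0.2205  0.0166] yaw 1.467 F [-0.1 -0.1  0.5] gap 0.034 t 7.53
```

```bash
python3 -m handwheel '{"slide":[[0,0,0],[0,0,0],[0,0,0],[0,0,0],[0,0,0],[0,0,0]],"turn":[[0,0,0],[0,0,0],[0,0,0],[0,0,0],[0,0,0],[0,0,0]],"fingers":[0,0,0,0,0,0]}' 50; python3 -c "
from h import *
go([.519,-.2205,.016],1.466)"
```

```text
clock: 8.03
tcp_pos: [0.5188, -0.2206, 0.017]
orientation: [0.001, 0.052, 0.999, -0.001]
wrist_force: [0.3, -0.0, 1.4]
finger_gap: 0.015
slide m [-0.0002, 0.0001, 0.001] turn deg [-0.12, 0.13, 0.05] | tcp [ 0.5188 -0.2206  0.017 ] yaw 1.467 F [ 0.3 -0.   1.4] gap 0.015 t 8.03
```

```bash
python3 -m handwheel '{"slide":[[0,0,0],[0,0,0],[0,0,0]],"turn":[[0,0,0],[0,0,0],[0,0,0]],"fingers":[0,0,0]}' 50; python3 pr.py s7
```

```text
clock: 8.28
tcp_pos: [0.5188, -0.2206, 0.0171]
orientation: [0.001, 0.052, 0.999, -0.001]
wrist_force: [-0.1, 0.8, -0.1]
finger_gap: 0.0152
n 23 ends [ 0.5677 -0.2007  0.016 ] [ 0.4752 -0.1937  0.016 ]
slope -0.090  y at .5137: -0.1965
n 12 ends [ 0.5172 -0.2185  0.016 ] [ 0.4729 -0.2166  0.016 ]
slope -0.078  y at .5137: -0.2187
slide m [0.0072, 0.0204, -0.011] turn deg [-0.12, 0.13, -0.81] | tcp [ 0.5188 -0.2206  0.0171] yaw 1.467 F [ 0.3 -0.9  0.9] gap 0.0156 t 8.33
```

View pics/s7.png

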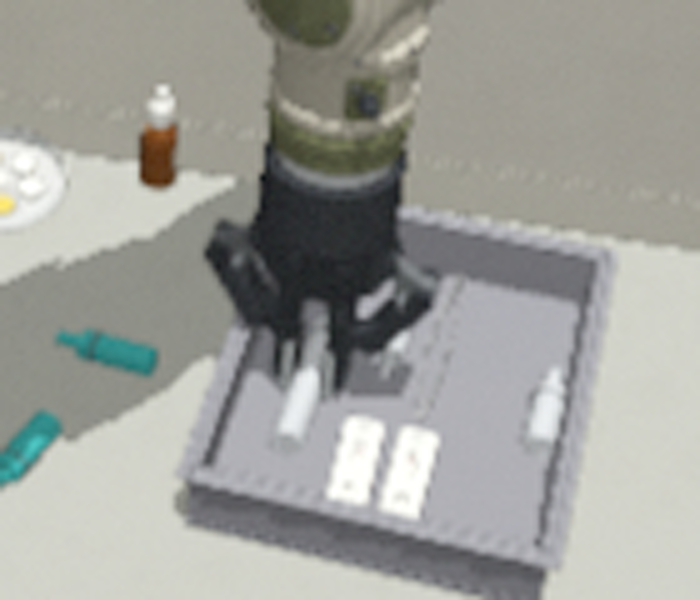

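```bash
python3 -m handwheel '{"slide":[[0,0,-0.003],[0,0,-0.008],[0,0,-0.015],[0,0,-0.025],[0,0,-0.04],[0,0,-0.06],[0,0,-0.075],[0,0,-0.08],[0,0,-0.08]],"turn":[[0,0,0],[0,0,0],[0,0,0],[0,0,0],[0,0,0],[0,0,0],[0,0,0],[0,0,0],[0,0,0]],"fingers":[0,0,0,0,0,0,0,0,0]}' 50; python3 -c "
from h import *
from workcell import optics
go([.45,.0415,.11],1.571+.041)
c=optics.read_camera('scene'); np.savez('s8.npz',**c); f=c['frame'][:,:,::-1]; u,v=(360,205)
cv2.imwrite('pics/s8.png',cv2.resize(f[v-60:v+60,u-70:u+70],None,fx=5,fy=5,interpolation=cv2.INTER_CUBIC))
"
```

```text
clock: 9.08
tcp_pos: [0.52, -0.2212, 0.0994]
orientation: [0.003, 0.052, 0.999, -0.002]
wrist_force: [0.6, -0.7, -0.7]
finger_gap: 0.0149
slide m [0.0968, 0.254, -0.0122] turn deg [-0.25, 0.33, -8.31] | tcp [ 0.52   -0.2212  0.0994] yaw 1.467 F [ 0.6 -0.7 -0.7] gap 0.0149 t 9.08
```

View pics/s8.png

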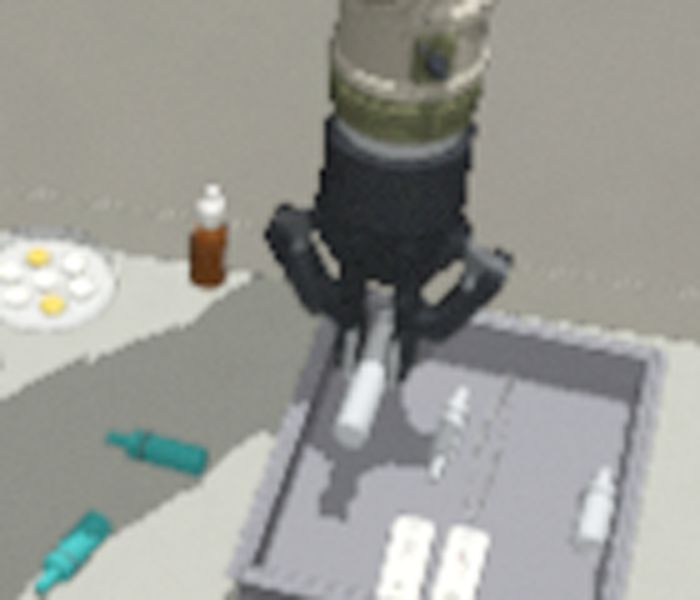

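Run:
```python
from h import *
c=load("s8.npz"); P=cloud(c); g=c["frame"].mean(2)
# body pixels along the line crop (380,310)->(350,430)
A=[]
for t in np.linspace(0.0,1,17):
    u=290+(380*(1-t)+351*t)/5; v=145+(310*(1-t)+425*t)/5
    q=P[int(round(v))-0,int(round(u))-1:int(round(u))+2]; A.append(np.median(q,0)); print(round(u),round(v),A[-1].round(4),int(g[round(v),round(u)]))
A=np.array(A); ok=(A[:,2]>.08)&(A[:,2]<.13); print(np.polyfit(A[ok,0],A[ok,2],1),np.polyfit(A[ok,0],A[ok,1],1))
```

```text
366 207 [ 0.6381 -0.2144  0.0376] 133
366 208 [ 0.5592 -0.2195  0.1018] 140
365 210 [ 0.5486 -0.2181  0.1036] 147
365 211 [ 0.5461 -0.2187  0.1022] 155
365 213 [ 0.5352 -0.2198  0.104 ] 164
364 214 [ 0.5293 -0.2178  0.1049] 158
364 216 [ 0.5225 -0.2189  0.1045] 165
363 217 [ 0.5209 -0.2166  0.1013] 202
363 218 [ 0.5156 -0.2177  0.1029] 231
363 220 [ 0.5059 -0.2185  0.1039] 236
362 221 [ 0.4992 -0.2166  0.1059] 234
362 223 [ 0.495  -0.2174  0.1031] 237
362 224 [ 0.4914 -0.2181  0.1029] 237
361 226 [ 0.4802 -0.2166  0.1051] 236
361 227 [ 0.4779 -0.2171  0.1036] 237
361 229 [ 0.4716 -0.218   0.1018] 226
360 230 [ 0.4657 -0.216   0.1032] 190
[-0.00665133  0.10682397] [-0.02554312 -0.20481285]
```

```bash
python3 -m handwheel '{"slide":[[0.005,0.012,-0.006],[0.014,0.037,-0.012],[0.026,0.067,-0.012],[0.038,0.1,-0.012],[0.051,0.135,-0.012],[0.064,0.17,-0.012],[0.077,0.203,-0.012],[0.088,0.23,-0.012],[0.094,0.247,-0.012],[0.096,0.254,-0.012],[0.096,0.254,-0.012],[0.096,0.254,-0.012]],"turn":[[0,0,0],[0,0,-1],[0,0,-2],[0,0,-3],[0,0,-4],[0,0,-5],[0,0,-6],[0,0,-7],[-0.2,0.3,-8],[-0.2,0.3,-8.3],[-0.2,0.3,-8.3],[-0.2,0.3,-8.3]],"fingers":[0,0,0,0,0,0,0,0,0,0,0,0]}' 50; python3 -c "
from h import *
from workcell import optics
go([.451,.0415,.064],1.571+.041)
c=optics.read_camera('scene'); np.savez('s9.npz',**c); f=c['frame'][:,:,::-1]; u,v=(275,200)
cv2.imwrite('pics/s9.png',cv2.resize(f[v-60:v+60,u-70:u+70],None,fx=5,fy=5,interpolation=cv2.INTER_CUBIC))
"
```

```text
clock: 10.13
tcp_pos: [0.4498, 0.0419, 0.1086]
orientation: [-0.001, -0.021, 1.0, -0.0]
wrist_force: [-0.6, -0.6, -0.7]
finger_gap: 0.0148
slide m [-0.0012, -0.0004, 0.0446] turn deg [-0.01, -0.09, 0.01] | tcp [0.4498 0.0419 0.1086] yaw 1.612 F [-0.6 -0.6 -0.7] gap 0.0148 t 10.13
```

View pics/s9.png

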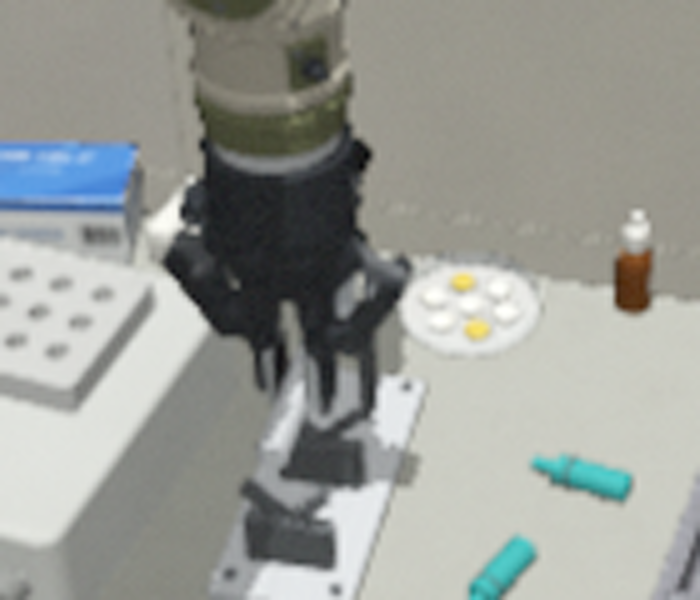

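Run:
```python
from h import *
c=load("s9.npz"); P=cloud(c); g=c["frame"].mean(2)
o=np.array([205,140])
a=.041; s0=np.array([.445,.0413])
for X in [(-.0475,.104),(.0475,.104),(0,.104),(-.0475,.058),(.0475,.058),(-.032,.045),(.032,.045)]:
    p=s0+X[0]*np.array([1,a]); print(X,((proj(c,(*p,X[1]))-o)*5).round(0))
for (x,y) in [(292,320),(288,350),(285,380),(280,400),(276,420),(272,435)]:
    u,v=o+np.array([x,y])/5; q=P[int(round(v))-1:int(round(v))+2,int(round(u))-1:int(round(u))+2].reshape(-1,3); print(x,y,np.median(q,0).round(4))
m=np.zeros(g.shape,bool); m[195:232,255:268]=True; m&=(g>170)&(P[...,2]>.08)&(P[...,2]<.13)
for v in range(195,232):
    u=np.where(m[v])[0]
    if len(u)>1: print(v,u.min(),u.max(),np.median(P[v,u],0).round(4))
```

```text
(-0.0475, 0.104) [271. 457.]
(0.0475, 0.104) [319. 339.]
(0, 0.104) [296. 397.]
(-0.0475, 0.058) [277. 519.]
(0.0475, 0.058) [324. 400.]
(-0.032, 0.045) [286. 515.]
(0.032, 0.045) [318. 435.]
292 320 [ 0.6179  0.1087 -0.0011]
288 350 [0.5854 0.0974 0.0011]
285 380 [0.4443 0.0478 0.1136]
280 400 [0.4326 0.0449 0.1124]
276 420 [0.4165 0.0426 0.1129]
272 435 [0.4034 0.041  0.1131]
216 264 265 [0.4479 0.0406 0.1136]
217 263 265 [0.4432 0.04   0.1136]
218 263 265 [0.4406 0.0392 0.1125]
219 262 265 [0.4359 0.0388 0.1136]
220 262 265 [0.4336 0.0381 0.112 ]
221 262 265 [0.4291 0.0372 0.1126]
222 262 265 [0.4274 0.0368 0.1112]
223 261 264 [0.4202 0.0377 0.1144]
224 260 264 [0.4176 0.0367 0.113 ]
225 260 263 [0.4125 0.0371 0.1132]
226 259 263 [0.4106 0.0386 0.1124]
227 259 262 [0.4036 0.0368 0.1147]
228 258 262 [0.4009 0.037  0.1129]
229 258 262 [0.3973 0.0361 0.1131]
```

```bash
python3 -m handwheel '{"slide":[[0,0,0.006],[0,0,0.015],[0,0,0.024],[0,0,0.032],[0,0,0.038],[0,0,0.042],[0,0,0.044],[0,0,0.044],[0,0,0.044]],"turn":[[0,0,0],[0,0,0],[0,0,0],[0,0,0],[0,0,0],[0,0,0],[0,0,0],[0,0,0],[0,0,0]],"fingers":[0,0,0,0,0,0,0,0,0]}' 50; python3 -c "
from h import *
from workcell import optics
go([.451,.0415,.0626],1.571+.041)
c=optics.read_camera('scene'); np.savez('s10.npz',**c); f=c['frame'][:,:,::-1]; u,v=(275,210)
cv2.imwrite('pics/s10.png',cv2.resize(f[v-60:v+60,u-70:u+70],None,fx=5,fy=5,interpolation=cv2.INTER_CUBIC))
"
```

```text
clock: 10.93
tcp_pos: [0.4502, 0.0414, 0.0647]
orientation: [-0.001, -0.02, 1.0, -0.0]
wrist_force: [0.2, 0.4, -0.2]
finger_gap: 0.0147
slide m [-0.0008, 0.0001, 0.0021] turn deg [-0.01, -0.08, -0.04] | tcp [0.4502 0.0414 0.0647] yaw 1.611 F [ 0.2  0.4 -0.2] gap 0.0147 t 10.93
```

View pics/s10.png

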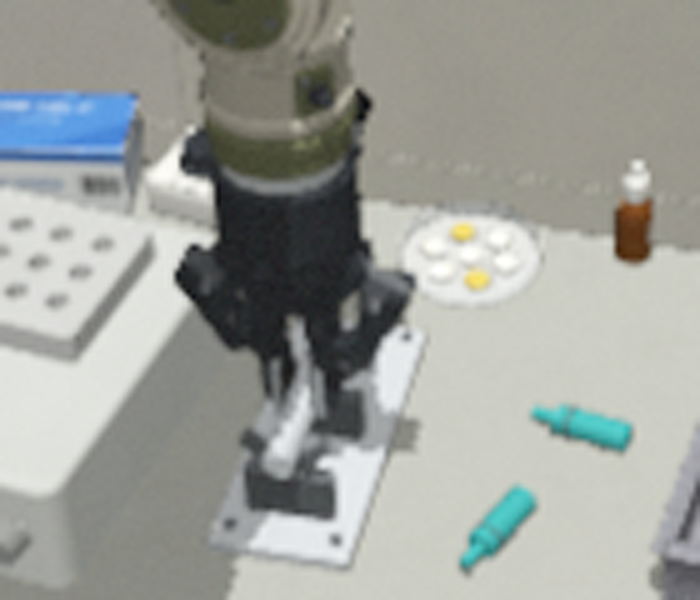

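```bash
python3 -m handwheel '{"slide":[[0,0,0.001],[0,0,0.002],[0,0,0.003],[0,0,0.003]],"turn":[[0,0,0],[0,0,0],[0,0,0],[0,0,0]],"fingers":[0,0,0,0]}' 50; python3 -c "
from h import *
go([.451,.0415,.0626],1.571+.041)"
```

```text
clock: 11.32
tcp_pos: [0.4503, 0.0414, 0.0619]
orientation: [-0.0, -0.02, 1.0, -0.0]
wrist_force: [-0.6, 0.2, -0.7]
finger_gap: 0.0149
slide m [-0.0007, 0.0, -0.0007] turn deg [-0.02, -0.05, -0.03] | tcp [0.4503 0.0414 0.0619] yaw 1.611 F [-0.6  0.2 -0.7] gap 0.0149 t 11.32
```

```bash
python3 -m handwheel '{"slide":[[0,0,0.001],[0,0,0.002],[0,0,0.0025],[0,0,0.0025]],"turn":[[0,0,0],[0,0,0],[0,0,0],[0,0,0]],"fingers":[0,0,0,0]}' 50; python3 -c "
from h import *
go([.451,.0415,.0626],1.571+.041)"
```

```text
clock: 11.65
tcp_pos: [0.4505, 0.0414, 0.0607]
orientation: [0.0, -0.02, 1.0, -0.0]
wrist_force: [-4.3, -0.3, 11.8]
finger_gap: 0.0148
slide m [-0.0005, 0.0001, -0.0019] turn deg [-0.03, 0.0, -0.04] | tcp [0.4505 0.0414 0.0607] yaw 1.611 F [-4.3 -0.3 11.8] gap 0.0148 t 11.65
```

```bash
python3 -m handwheel '{"slide":[[0,0,-0.001],[0,0,-0.001],[0,0,-0.001],[0,0,-0.001],[0,0,-0.001]],"turn":[[0,0,0],[0,0,0],[0,0,0],[0,0,0],[0,0,0]],"fingers":[0.22,0.3,0.42,0.45,0.45]}' 50; python3 -c "
from h import *
go([.451,.0415,.0626],1.571+.041)
from workcell import optics
c=optics.read_camera('scene'); np.savez('s11.npz',**c); f=c['frame'][:,:,::-1]; u,v=(275,210)
cv2.imwrite('pics/s11.png',cv2.resize(f[v-60:v+60,u-70:u+70],None,fx=5,fy=5,interpolation=cv2.INTER_CUBIC))
"
```

```text
clock: 12.07
tcp_pos: [0.4504, 0.0414, 0.0614]
orientation: [-0.0, -0.02, 1.0, -0.0]
wrist_force: [-0.2, -0.6, 0.7]
finger_gap: 0.0381
slide m [-0.0006, 0.0001, -0.0012] turn deg [-0.03, -0.02, -0.04] | tcp [0.4504 0.0414 0.0614] yaw 1.611 F [-0.2 -0.6  0.7] gap 0.0381 t 12.07
```

View pics/s11.png

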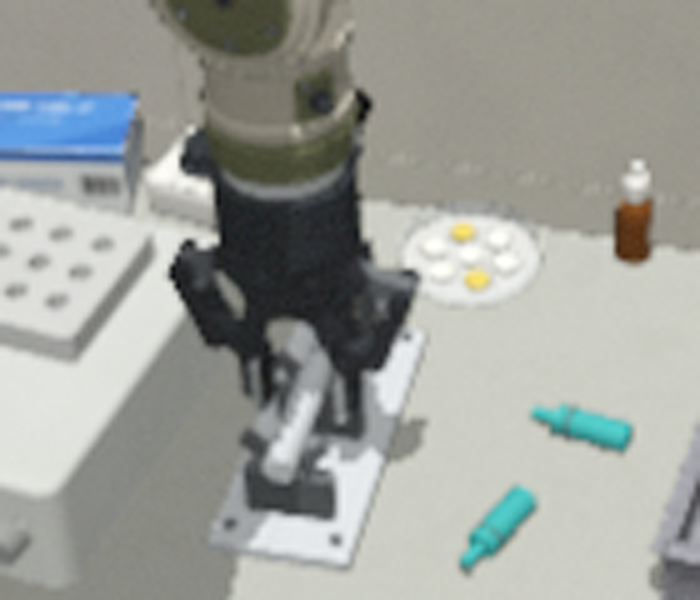

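```bash
python3 -m handwheel '{"slide":[[0,0,-0.006],[0,0,-0.018],[0,0,-0.035],[0,0,-0.06],[0,0,-0.09],[0,0,-0.12],[0,0,-0.15],[0,0,-0.175],[0,0,-0.185],[0,0,-0.19],[0,0,-0.19]],"turn":[[0,0,0],[0,0,0],[0,0,0],[0,0,0],[0,0,0],[0,0,0],[0,0,0],[0,0,0],[0,0,0],[0,0,0],[0,0,0]],"fingers":[0.45,0.45,0.45,0.45,0.45,0.3,0,0,0,0,0]}' 50; python3 -c "
from h import *
go([.610,.0483,.25],1.571+.041)
from workcell import optics
c=optics.read_camera('scene'); np.savez('s12.npz',**c); f=c['frame'][:,:,::-1]; u,v=(275,205)
cv2.imwrite('pics/s12.png',cv2.resize(f[v-60:v+60,u-70:u+70],None,fx=5,fy=5,interpolation=cv2.INTER_CUBIC))
P=cloud(c); o=np.array([205,145]); g=c['frame'].mean(2)
a=.041; s0=np.array([.445,.0413])
for X in [(-.0475,.058),(.0475,.058),(0,.067)]:
    p=s0+X[0]*np.array([1,a]); print(X,((proj(c,(*p,X[1]))-o)*5).round(0), proj(c,(*p,X[1])).round(1))
"
```

```text
clock: 13.03
tcp_pos: [0.4508, 0.0415, 0.2519]
orientation: [0.0, -0.02, 1.0, -0.0]
wrist_force: [-0.1, 0.1, -0.6]
finger_gap: -0.0002
slide m [-0.1593, 0.0004, 0.002] turn deg [-0.04, 0.05, -0.04] | tcp [0.4508 0.0415 0.2519] yaw 1.611 F [-0.1  0.1 -0.6] gap -0.0002 t 13.03
(-0.0475, 0.058) [277. 494.] [260.3 243.8]
(0.0475, 0.058) [324. 375.] [269.7 220. ]
(0, 0.067) [300. 421.] [265.  229.2]
```

View pics/s12.png

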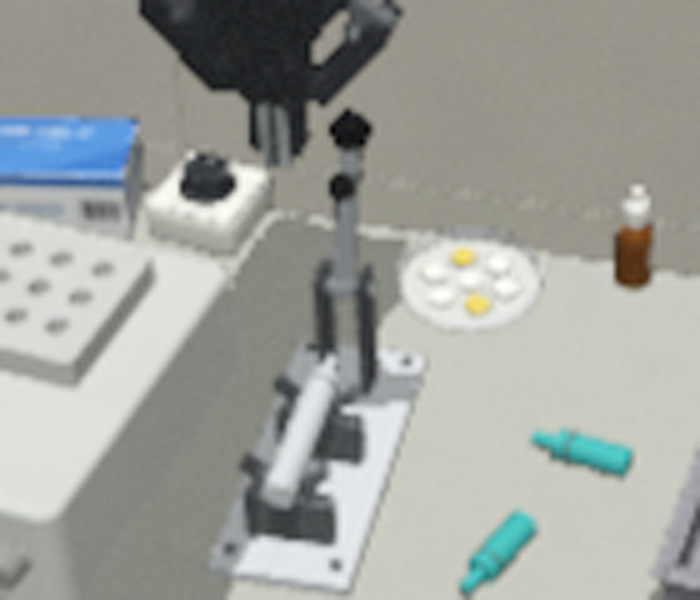

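```bash
python3 -m handwheel '{"slide":[[-0.01,0,0],[-0.03,0,0],[-0.06,0,0],[-0.09,0,0],[-0.12,0,0],[-0.145,0,0],[-0.16,0,0],[-0.163,0,0],[-0.163,0,0],[-0.163,0,0]],"turn":[[0,0,0],[0,0,0],[0,0,0],[0,0,0],[0,0,0],[0,0,0],[0,0,0],[0,0,0],[0,0,0],[0,0,0]],"fingers":[0,0,0,0,0,0,0,0,0,0]}' 50; python3 -c "
from h import *
go([.613,.0483,.166],1.571+.041)"
```

```text
clock: 13.92
tcp_pos: [0.6122, 0.0482, 0.2489]
orientation: [-0.002, -0.02, 1.0, -0.0]
wrist_force: [0.1, -0.4, 0.3]
finger_gap: -0.0003
slide m [-0.0012, 0.0001, 0.0829] turn deg [-0.01, -0.24, -0.04] | tcp [0.6122 0.0482 0.2489] yaw 1.611 F [ 0.1 -0.4  0.3] gap -0.0003 t 13.92
```

```bash
python3 -m handwheel '{"slide":[[-0.001,0,0.01],[-0.001,0,0.025],[-0.001,0,0.045],[-0.001,0,0.065],[-0.001,0,0.078],[-0.001,0,0.083],[-0.001,0,0.083],[-0.001,0,0.083]],"turn":[[0,0,0],[0,-0.2,0],[0,-0.2,0],[0,-0.2,0],[0,-0.2,0],[0,-0.2,0],[0,-0.2,0],[0,-0.2,0]],"fingers":[0,0,0,0,0,0,0,0]}' 50; python3 -c "
from h import *
go([.525,.0447,.166],1.571+.041)
from workcell import optics
c=optics.read_camera('scene'); np.savez('s13.npz',**c); f=c['frame'][:,:,::-1]; u,v=(275,205)
cv2.imwrite('pics/s13.png',cv2.resize(f[v-60:v+60,u-70:u+70],None,fx=5,fy=5,interpolation=cv2.INTER_CUBIC))"
```

```text
clock: 14.58
tcp_pos: [0.6124, 0.0482, 0.1662]
orientation: [-0.0, -0.02, 1.0, -0.0]
wrist_force: [-0.4, -0.7, 0.3]
finger_gap: -0.0001
slide m [0.0874, 0.0, 0.0003] turn deg [-0.01, -0.05, -0.04] | tcp [0.6124 0.0482 0.1662] yaw 1.611 F [-0.4 -0.7  0.3] gap -0.0001 t 14.58
```

View pics/s13.png

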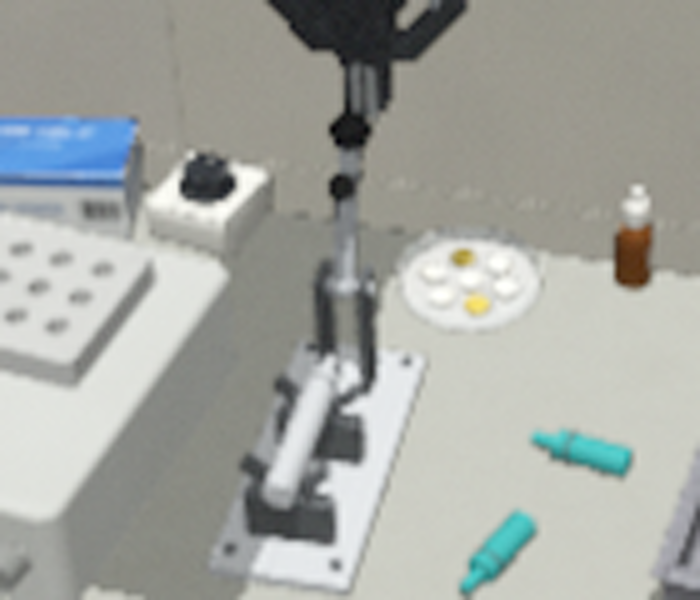

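```bash
python3 -m handwheel '{"slide":[[0.006,0,0],[0.014,0,0],[0.022,0,0],[0.03,0,0],[0.038,0,0],[0.046,0,0],[0.054,0,0],[0.062,0,0],[0.07,0,0],[0.078,0,0],[0.084,0,0],[0.086,0,0]],"turn":[[0,0,0],[0,0,0],[0,0,0],[0,0,0],[0,0,0],[0,0,0],[0,0,0],[0,0,0],[0,0,0],[0,0,0],[0,0,0],[0,0,0]],"fingers":[0,0,0,0,0,0,0,0,0,0,0,0]}' 50; python3 -c "
from h import *
go([.525,.0447,.166],1.571+.041)
from workcell import optics
c=optics.read_camera('scene'); np.savez('s14.npz',**c); f=c['frame'][:,:,::-1]; u,v=(275,205)
cv2.imwrite('pics/s14.png',cv2.resize(f[v-60:v+60,u-70:u+70],None,fx=5,fy=5,interpolation=cv2.INTER_CUBIC))"
```

```text
clock: 15.63
tcp_pos: [0.5257, 0.0447, 0.1668]
orientation: [-0.0, -0.02, 1.0, -0.0]
wrist_force: [0.0, 0.2, -0.5]
finger_gap: 0.0002
slide m [0.0007, -0.0, 0.0008] turn deg [-0.01, -0.03, -0.04] | tcp [0.5257 0.0447 0.1668] yaw 1.611 F [ 0.   0.2 -0.5] gap 0.0002 t 15.63
```

View pics/s14.png

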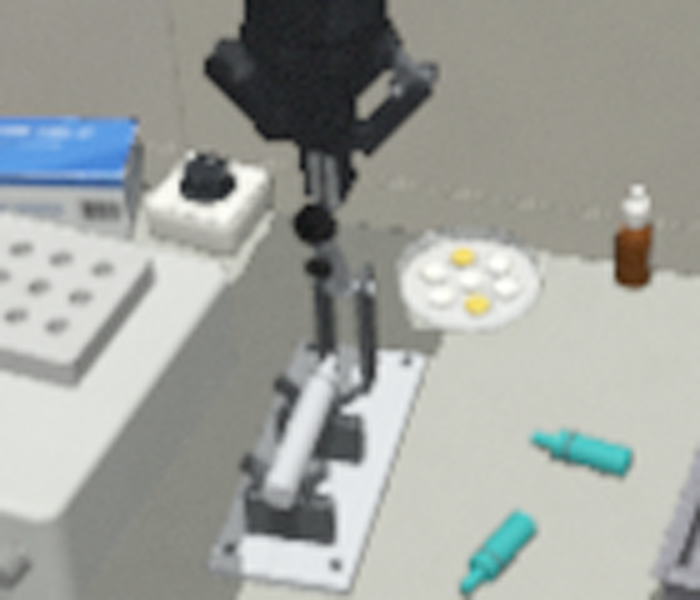

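```bash
python3 -m handwheel '{"slide":[[0,0,-0.003],[0,0,-0.01],[0,0,-0.03],[0,0,-0.05],[0,0,-0.07],[0,0,-0.09],[0,0,-0.1],[0,0,-0.1],[0,0,-0.1],[0,0,-0.1],[0,0,-0.1],[0,0,-0.1]],"turn":[[0,0,0],[0,0,0],[0,0,0],[0,0,0],[0,0,0],[0,0,0],[0,0,0],[0,0,0],[0,0,0],[0,0,0],[0,0,0],[0,0,0]],"fingers":[0,0,0,0,0,0,0,0,0,0,0,0]}' 50; python3 -c "
from h import *
go([.445,-.15,.27],1.571+.041)
from workcell import optics
c=optics.read_camera('scene'); np.savez('s15.npz',**c); f=c['frame'][:,:,::-1]; u,v=(275,205)
cv2.imwrite('pics/s15.png',cv2.resize(f[v-60:v+60,u-70:u+70],None,fx=5,fy=5,interpolation=cv2.INTER_CUBIC))"
```

```text
clock: 16.68
tcp_pos: [0.5254, 0.0448, 0.2656]
orientation: [-0.001, -0.02, 1.0, 0.0]
wrist_force: [-0.4, 0.7, 0.2]
finger_gap: -0.0003
slide m [0.0882, -0.1914, -0.0042] turn deg [0.0, -0.14, -0.04] | tcp [0.5254 0.0448 0.2656] yaw 1.611 F [-0.4  0.7  0.2] gap -0.0003 t 16.68
```

View pics/s15.png

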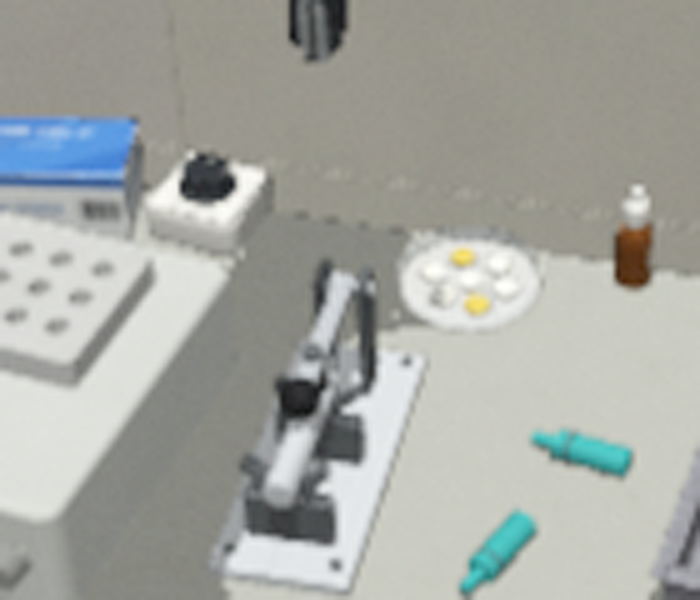

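```bash
python3 -m handwheel '{"slide":[[0.005,-0.01,0],[0.015,-0.035,-0.005],[0.03,-0.065,-0.01],[0.045,-0.1,-0.01],[0.06,-0.135,-0.01],[0.075,-0.165,-0.01],[0.083,-0.185,-0.01],[0.088,-0.19,-0.01],[0.088,-0.19,-0.01],[0.088,-0.19,-0.01],[0.088,-0.19,-0.01]],"turn":[[0,0,0],[0,0,0],[0,0,0],[0,0,0],[0,0,0],[0,0,0],[0,0,0],[0,0,0],[0,0,0],[0,0,0],[0,0,0]],"fingers":[0,0,0,0,0,0,0,0,0,0,0]}' 50
python3 - <<'E'
from h import *
go([.445,-.15,.27],1.571+.041)
from workcell import optics
o=[]
for n,(u,v) in (("scene",(300,210)),("top",(300,215))):
    c=optics.read_camera(n); np.savez(n+'16.npz',**c); f=c['frame'][:,:,::-1]
    o.append(cv2.resize(f[v-65:v+65,u-65:u+65],None,fx=3,fy=3,interpolation=cv2.INTER_CUBIC))
cv2.imwrite('pics/f16.png',np.hstack(o))
c=load("scene16.npz"); P=cloud(c); g=c["frame"].mean(2)
a=.041; s0=np.array([.445,.0413])
b=np.zeros(g.shape,bool); b[215:240,255:275]=True; bl=b&(g<35)&(c["frame"].max(2)<45)
k=big(bl)[0]; (u,v),r=cv2.minEnclosingCircle(k); print("ball px",u,v,r,"height by depth",P[int(v),int(u)].round(4))
for th in (1.6,1.7,1.8,1.92,2.04):
    ph=th-.349; x=.095-.094*np.sin(ph); z=.085+.094*np.cos(ph); p=s0+x*np.array([1,a]); print(th,proj(c,(*p,z)).round(1),(*p.round(4),round(z,4)))
for v in range(225,252):
    us=[u for u in range(255,272) if g[v,u]>185 and P[v,u,2]>.05 and P[v,u,2]<.08]
    if len(us)>1: print(v,min(us),max(us),np.median(P[v,us],0).round(4))
E
```

```text
clock: 17.65
tcp_pos: [0.4453, -0.1479, 0.2759]
orientation: [-0.001, -0.021, 1.0, 0.0]
wrist_force: [0.1, -0.4, 0.1]
finger_gap: 0.0001
slide m [0.0004, -0.0021, 0.0059] turn deg [0.03, -0.12, 0.01] | tcp [ 0.4453 -0.1479  0.2759] yaw 1.612 F [ 0.1 -0.4  0.1] gap 0.0001 t 17.65
ball px 264.25860595703125 224.05172729492188 3.424253225326538 height by depth [0.4373 0.0398 0.094 ]
1.6 [264.5 215. ] (np.float64(0.4508), np.float64(0.0415), np.float64(0.1146))
1.7 [264.4 218.1] (np.float64(0.4483), np.float64(0.0414), np.float64(0.1055))
1.8 [264.5 221. ] (np.float64(0.4467), np.float64(0.0414), np.float64(0.0962))
1.92 [264.7 224.2] (np.float64(0.446), np.float64(0.0413), np.float64(0.085))
2.04 [265. 227.] (np.float64(0.4467), np.float64(0.0414), np.float64(0.0737))
```

View pics/f16.png

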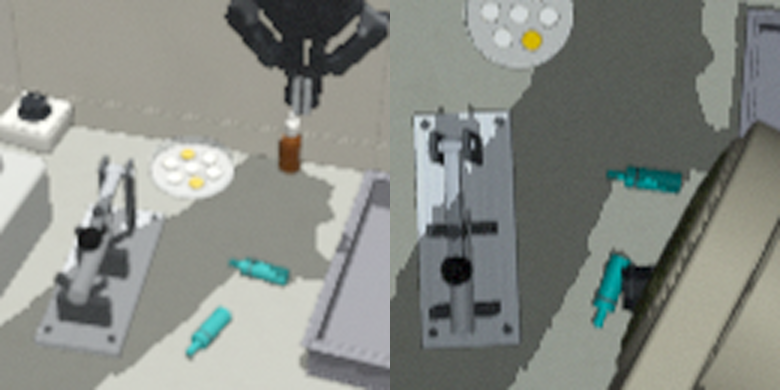

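Run:
```python
from h import *
c=load("top16.npz"); P=cloud(c); g=c["frame"].mean(2)
for v in range(238,268):
    us=[u for u in range(250,268) if P[v,u,2]>.05 and P[v,u,2]<.08]
    print(v,us[:1],us[-1:],P[v,us].mean(0).round(4) if us else None, int(g[v,259]),end=" | ")
print(); print("end ray",ray(c,259,260.7,.06))
a=load("scene0.npz")["frame"].astype(int); b=load("scene16.npz")["frame"].astype(int)
for n,(u0,u1,v0,v1) in {"timer":(232,260,175,195),"dish":(284,315,191,212),"dropper":(326,338,180,204)}.items():
    print(n,np.abs(a-b)[v0:v1,u0:u1].mean().round(2))
f=b.astype(np.uint8)[:,:,::-1]; cv2.imwrite("pics/tray16.png",cv2.resize(f[170:290,270:440],None,fx=4.5,fy=4.5,interpolation=cv2.INTER_CUBIC))
```

```text
238 [] [] None 6 | 239 [] [] None 4 | 240 [] [] None 7 | 241 [262] [262] [0.4427 0.0325 0.0594] 15 | 242 [262] [262] [0.4404 0.0327 0.0573] 19 | 243 [261] [262] [0.4382 0.0334 0.0614] 20 | 244 [261] [262] [0.4358 0.0336 0.0595] 78 | 245 [259] [262] [0.4337 0.0354 0.0634] 114 | 246 [255] [262] [0.4315 0.0398 0.0657] 115 | 247 [255] [262] [0.4292 0.0398 0.0653] 114 | 248 [255] [262] [0.4268 0.0399 0.0643] 115 | 249 [255] [262] [0.4245 0.0399 0.0642] 114 | 250 [255] [262] [0.4222 0.0398 0.0648] 115 | 251 [255] [262] [0.42   0.0398 0.0651] 116 | 252 [253] [267] [0.4175 0.0367 0.0619] 116 | 253 [250] [267] [0.4153 0.04   0.0631] 116 | 254 [250] [267] [0.4129 0.0401 0.0622] 117 | 255 [250] [267] [0.4107 0.04   0.0628] 118 | 256 [250] [262] [0.4084 0.0457 0.0636] 118 | 257 [255] [262] [0.4062 0.0397 0.0654] 115 | 258 [255] [262] [0.4039 0.0398 0.0641] 120 | 259 [255] [262] [0.4016 0.0397 0.0651] 117 | 260 [255] [262] [0.3992 0.0399 0.0634] 109 | 261 [256] [260] [0.3971 0.0409 0.0649] 113 | 262 [] [] None 116 | 263 [] [] None 120 | 264 [] [] None 119 | 265 [] [] None 102 | 266 [] [] None 82 | 267 [] [] None 86 | 
end ray [0.39739295 0.03916206 0.06      ]
timer 10.3
dish 14.6
dropper 13.86
```

View pics/tray16.png

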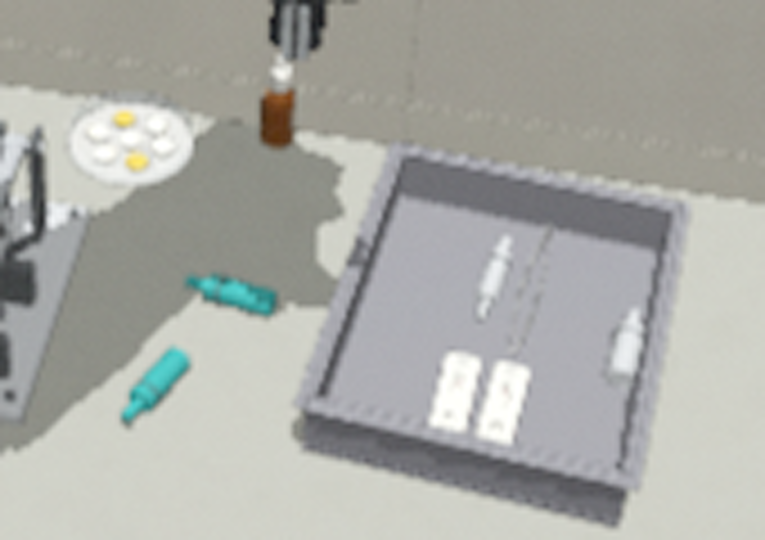

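```bash
python3 -c "
from workcell import workorder
print(workorder.hand_in())"
```

```text
the job is handed in; nothing more can be done
None
```

The long probe now lies in both V-blocks with the clamp arm closed over it, and I handed the job in at about 17.8 s on the robot's clock. `hand_in()` gives no verdict.

**What I did:**
- I rolled the probe about 22 mm off the tray wall in two press-and-draw strokes with closed fingers.
- I gripped it near mid-body, lowered it into the V-blocks until the wrist force read about 12 N, and let go.
- I then pushed the clamp ball from behind, past dead centre, and the arm fell closed on its own.

**What the last checks showed:**
- **Probe:** its near end is at x ≈ 0.397, so its middle is within a few millimetres of the seat. Its axis is about 1.5 mm across from my estimated V line, and its height and line fit both V's.
- **Clamp:** the ball's pixel position matches an arm angle of about 1.92 rad, which is the foot resting on the probe. I could not measure the foot's force directly.
- **Surroundings:** the dropper and the dish of caps are at the same pixels as at the start. The timer looked unmoved but I did not measure it. The short probe, needle probe, tweezers and both cassettes are in the tray. The tube is hidden behind the tray's near wall in that view, and the robot never went near it. The arm hangs clear of everything.

**What went wrong or disagreed:**
- In my first three move calls I gave millimetres where metres were wanted. The per-row limit capped those moves and nothing was touched.
- The finger gap read about 15 mm on the 18 mm body, most likely because I gripped near the fingertips. The probe still held firmly and level.
- An automatic before-and-after image comparison of the timer, dish and dropper was spoiled by shadows, so I compared the dish and dropper positions by eye.

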